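Find the 12 mm reference plate and load the reader

TASK

Three look-alike aluminium plates lean in the rack; they are 9, 12 and 15 mm thick, in no known order. Pinch them where they stand to tell their thickness by the finger opening, lift out the 12 mm one and set it gently, standing upright, down in the channel inside the reader, between the fixed rib and the sprung foot, leaving the other two in their bays and not disturbing the other things on the table. Then hold the reader's lid by its bar and ease it down until it is fully shut, without letting it fall or slam, and let go.

Things in the scene. Friction and masses are not known exactly. Their poses are not given: they have to be found in the camera images.
- plate_a: one of three unmarked look-alike aluminium plates, 50 mm wide, 90 mm tall, about 140 g, standing in a bay of the rack. One is 9, one 12, one 15 mm thick; which is which is not known. Origin: middle of the lower edge of its back face (on the backrest), not mid-thickness. x: from the back face into the metal (x = 0 to its thickness); y: along its width; z: up the plate.
- plate_b: one of three unmarked look-alike aluminium plates, 50 mm wide, 90 mm tall, about 140 g, standing in a bay of the rack. One is 9, one 12, one 15 mm thick; which is which is not known. Origin: middle of the lower edge of its back face (on the backrest), not mid-thickness. x: from the back face into the metal (x = 0 to its thickness); y: along its width; z: up the plate.
- plate_c: one of three unmarked look-alike aluminium plates, 50 mm wide, 90 mm tall, about 140 g, standing in a bay of the rack. One is 9, one 12, one 15 mm thick; which is which is not known. Origin: middle of the lower edge of its back face (on the backrest), not mid-thickness. x: from the back face into the metal (x = 0 to its thickness); y: along its width; z: up the plate.
- rack: fixed black rack on a grey base, 110 x 265 x 75 mm. Origin under its centre, z up; bays at y = -85, 0, 85 mm (plates up to 8 mm off). A plate's origin is at x 0, z 30 mm; it leans 30 deg from vertical, top towards -x (the robot), on a backrest reaching 45 mm up it; above that both faces are free. Low cheeks 30 mm and lip 10 mm hold it. Pull it out along its own z
- reader: fixed white box, open-topped, outside 112 (x) x 150 (y) x 108 mm high, walls and floor 6 mm, lid hinged on its +x top edge. Origin under its centre, z up, -x its front. Inside, a fixed black rib (-y side) and a black sprung foot (+y side), each 70 mm long along x, form the channel; their tops flare open. Inner depth 102 mm
- channel (a point): point on the channel's floor, 6 mm above the table, axes as the reader's, below the middle of a 12 mm plate at home. A plate stands here on its lower edge, width along x, thickness along y, wholly inside. Fixed rib: face at y = -6 mm, 20 mm high, then flared to y = -15 at 40 mm height. Lower the plate with its middle at y = +1 to +3, so it clears the rib and pushes the foot aside
- foot (a joint): how far the sprung foot in the channel is pushed back to +y, m: 0 empty (its face 8 mm from the rib's, at y = +2 mm of the channel), 0.004 with a 12 mm plate. Face 20 mm high, then flared to y = +13 mm at 45 mm height, so a plate coming down wedges it aside; its spring (3 to 4 N; up to 15 N downward push) then presses the plate against the rib
- lid (a joint): lid angle, rad: 0 shut (level), 1.95 fully open, leaning back past upright on its stop, where it starts and stays. Lid 112 x 150 x 8 mm, 350 g, with a closing spring. Pulled forward past about 1.74 rad it closes by itself; if let go it slams (over 3.5 rad/s). When nearly level it takes about 2 N at the bar to hold
- lid_bar (a point): middle of the lid's round steel pull bar: 12 mm in diameter, along the reader's y, 157 mm from the hinge axis, 104 mm free between its two arms, 39 mm gap between bar and lid edge. Being round it can turn between the fingers as the lid swings
- lid_hinge (a point): middle of the hinge axis, fixed on the reader 56 mm to +x of its centre, 112 mm above the table; the axis runs along the reader's y. At lid angle a the bar lies at x = -157 cos(a) mm, z = 157 sin(a) mm from here, in the reader's frame
- objective: bystander: steel microscope objective standing on end, 32 mm across, 46 mm high; origin under its centre
- bottle: bystander: small amber bottle, 48 mm across, 85 mm high; origin under its centre
- dish: bystander: clear lidded dish, 60 mm across, 14 mm high; origin under its centre
- driver: bystander: screwdriver lying on the table, 150 mm long; origin near its middle, on the table
- tipbox: bystander: grey closed box 85 x 120 x 50 mm; origin under its centre
- spacer: bystander: black plastic ring lying flat, 40 mm across, 12 mm high; origin under its centre
- beaker: bystander: glass beaker, 64 mm across, 75 mm high; origin under its centre
Mind the look-alikes: they are no part of the job. Leave any purple or red look-alike of the plate_c alone. What is shaped like the plate_a but green is not meant.

How it is judged:
By the outcome, as a careful person would: the job done as asked, in the order asked, and still so for the second after the job is handed in, with the robot touching nothing.
It also fails if it takes over 72 s, if anything falls off the work surface, if the arm or the gripper's body presses on something with over 40 N, if the wrist force passes 120 N, or if a joint passes its speed limit or range.

ROBOT

A 7-joint arm with a two-finger parallel gripper is mounted at the origin on the work surface. World frame = base frame: x ahead of the robot, y to its left, z up, the work surface at z = 0. Lengths are in m, angles in rad, forces in N, time in s.
With the tool pointing down it reaches from about 0.425 to 1.025 m from the base axis. Payload 3.6 kg.
Tool frame: the origin (TCP) lies midway between the tips of the shut fingers; the grasp point (between the pads) lies 19 mm behind it (manip.grasp_offset is the distance from the TCP to the grasp point, in m); z points along the fingers, y is the direction in which the jaws open and shut (so a half turn about z gives the same grasp; the last joint's range is limited). The gripper opens to 85 mm and grips with 20 to 120 N. Pads are 22 mm wide; open, the fingers measure 114 mm over their backs; the gripper's body (76 mm by 85 mm) begins 54 mm behind the grasp point. The pads swing forward as they close: fully open they stand 13 mm farther back than shut.
Start: joints at [1.175, 0.591, 0.048, 1.609, -0.033, 0.943, -0.034], TCP at [0.215, -0.692, 0.198] pointing down, gripper open.
Joint ranges: [-2.69, 2.69], [-0.47, 2.24], [-1.27, 1.36], [0.19, 2.51], [-1.53, 4.68], [0.08, 2.07], [-3.09, 3.09]. Speed limits (rad/s): [2.57, 2.57, 3.14, 3.14, 3.14, 3.14, 3.14].

INTERFACE

Orientations are given as a 3x3 rotation matrix whose columns are the frame's x, y, z axes.
In Python, from rig import manip, vision, workorder gives the robot as it stands.
- The arm moves only by the tool drive_tool, never from a script. Its argument "plan" is one flat list of numbers, 5 for each row, row after row: the opening, from 0 (shut) to 1 (fully open), then the shift along the tool's x, y, z in units of 50 mm (1.0 is 50 mm), then the turn about the tool's z in degrees. A call has 1 to 12 rows; each row shifts and turns the commanded pose from where the row before left it, along the tool's axes as they then stand; what a row does not reach is not made up. A row lasts 1/10 s, in which the tool goes at most 50 mm and 8.59 degrees, less where a joint would pass 70% of its speed; a pose out of reach is approached as far as the arm can. A call is refused whole if a number of a shift passes 1 or a number of a turn 8.59, either way. A call with a gripper value outside its range is refused whole. The fingers move at their own pace and stop on an object; "grip_force" is the grip in N (left out, the last holds). Time passes only in rows, so rows that do not move let the fingers close. It gives the time, the measured TCP pose, the force and the opening at its end, in the units of the state.
- manip.get_obs(): the state, without advancing time (a new reading comes with each control period).
- vision.snapshot(name): name is "scene" or "top"; returns a dict with "color" (480x640x3 uint8, red, green, blue), "range_z" (480x640 float32, m along the optical axis (not along the pixel's ray), 0 where there is no reading), "fx", "fy", "cx", "cy" (pixels), "k1" (the pictures are not rectified: a ray, as slopes to the right and down, at radius r is drawn at 1 + k1 r^2 times it, then the intrinsics apply), "rvec" (rotation vector, rad) and "tvec" (3), from world to camera coordinates, as OpenCV has them. Camera axes: x right, y down, z forward; pixel columns grow to the right and rows downward; lengths in m; the calibration is good to about 2 mm. A picture is of the moment at which its call begins.
- workorder.close_job(): hands the job in, once; it reports no verdict.
The state is a dict: "clock": time; "q": joint angles; "joint_vel": joint speeds; "effort": joint torques, N m; "tcp_pos": TCP position; "ee_rot": TCP orientation; "contact_force": force on the tool from outside, world axes, zero at the start; "torque": the same for the moment, N m; "opening": finger opening in m.
Only numpy, scipy, OpenCV 4.12 (cv2) and the standard library are available. Lean on these libraries where they do the work, as an engineer would, in place of code of your own. Each camera call takes 0.05 s, during which the arm holds its last target.

## Working session

There is one attempt and no reset: what is moved stays moved. The work goes in short steps, Python scripts to look and compute and a tool call to move; the robot and the scene stay as the last step left them, time stands still between calls to the robot, and variables do not carry over. Pictures are saved under pics/ and viewed, and the job is handed in when it is done.

Besides the shell and the picture viewer there is one more tool, called after "Request:" as name(argument=value, ...) on one line, values as JSON. drive_tool: Moves the arm, as the interface text tells. Its arguments: {"type":"object","properties":{"plan":{"type":"array"},"grip_force":{"type":"number"}},"required":["plan"]}

```bash
ls; mkdir -p pics
cat > h.py <<'E'
import numpy as np, cv2
from rig import manip, vision, workorder
def snap(n):
    s=vision.snapshot(n); return s
def save(s,name): cv2.imwrite('pics/'+name, s['color'][:,:,::-1])
def pose(s):
    R,_=cv2.Rodrigues(np.array(s['rvec'],float)); return R,np.array(s['tvec'],float).ravel()
def rays(s,uv):
    uv=np.atleast_2d(np.array(uv,float))
    xd=np.stack([(uv[:,0]-s['cx'])/s['fx'],(uv[:,1]-s['cy'])/s['fy']],1)
    x=xd.copy()
    for _ in range(20): x=xd/(1+s['k1']*(x**2).sum(1,keepdims=True))
    return np.c_[x,np.ones(len(x))]
def onplane(s,uv,z):
    R,t=pose(s); d=rays(s,uv)@R; c=-R.T@t
    return c+d*((z-c[2])/d[:,2])[:,None]
def depthpts(s,uv):
    R,t=pose(s); uv=np.atleast_2d(np.array(uv,int)); r=rays(s,uv)
    z=s['range_z'][uv[:,1],uv[:,0]]
    return (r*z[:,None]-t)@R
def cloud(s):
    v,u=np.mgrid[0:480,0:640]; uv=np.stack([u.ravel(),v.ravel()],1)
    return depthpts(s,uv).reshape(480,640,3)
def proj(s,P):
    R,t=pose(s); p=np.atleast_2d(P)@R.T+t; x=p[:,:2]/p[:,2:]
    x=x*(1+s['k1']*(x**2).sum(1,keepdims=True)); return x*[s['fx'],s['fy']]+[s['cx'],s['cy']]
E
python3 - <<'E'
from h import *
for n in('scene','top'):
    s=snap(n); save(s,n+'0.png'); np.save('pics/'+n+'0.npy',s,allow_pickle=True)
    R,t=pose(s); print(n,s['fx'],s['k1'],-R.T@t,R[2])
print(manip.get_obs(), manip.grasp_offset)
E
```

```text
pics
scene 465.0102455896333 0.014467540120969322 [1.03603732 0.37367024 0.98416186] [-0.49855827 -0.32874405 -0.80210162]
top 512.5571445202357 -0.04010306830246637 [ 2.86696916e-01 -1.01103435e-03  1.20586976e+00] [ 0.19096534  0.00667348 -0.98157409]
{'clock': 0.1, 'q': array([ 1.17548934,  0.59200542,  0.04829432,  1.60970031, -0.03330025,
        0.94275331, -0.03365365]), 'joint_vel': array([ 0.0001535 , -0.00361784,  0.00126923, -0.0037549 ,  0.00123199,
        0.0002793 ,  0.00123409]), 'effort': array([ 4.91653584e-03, -5.49997115e+01,  1.55304898e+00, -1.98825109e+01,
        9.68636916e-03,  3.76012526e-03,  1.75943603e-05]), 'tcp_pos': array([ 0.21526733, -0.69143195,  0.19676857]), 'ee_rot': array([[ 9.54760864e-01,  2.97373808e-01, -7.15318390e-04],
       [ 2.97374648e-01, -9.54758911e-01,  1.93380695e-03],
       [-1.07893071e-04, -2.05904075e-03, -9.99997874e-01]]), 'contact_force': array([-0.02638842,  0.38482547, -0.22426812]), 'torque': array([ 0.01406737, -0.01885526, -0.0190978 ]), 'opening': 0.08556391727873901} 0.0187
```

View pics/scene0.png

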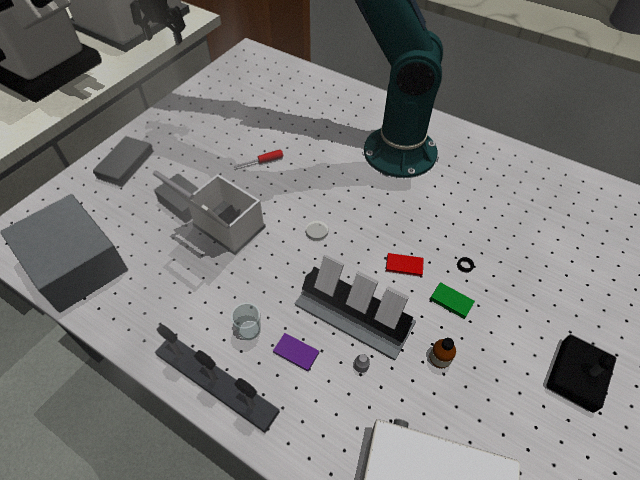

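View pics/top0.png

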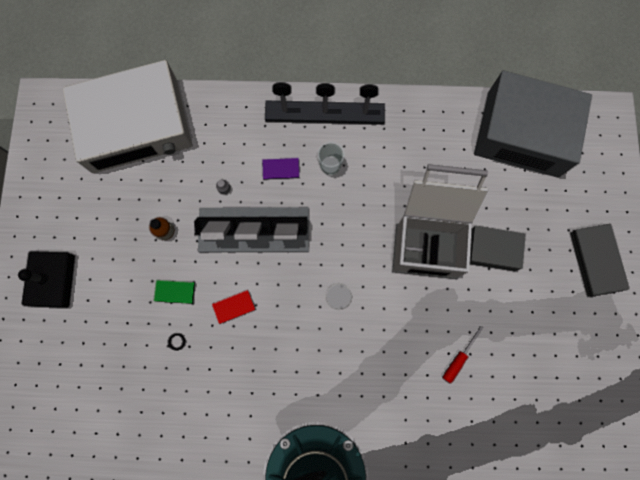

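Run:
```python
from h import *
for n in('scene','top'):
    s=np.load('pics/'+n+'0.npy',allow_pickle=True).item()
    print(n,proj(s,[[.215,-.69,.198],[0,0,0],[.5,0,0],[.5,.3,0],[.5,-.3,0]]))
    C=cloud(s)
    if n=='top':
        for uv in [(212,231),(248,232),(286,231),(436,245),(500,250),(338,296),(330,158),(160,228),(223,186),(610,300)]: print(uv,C[uv[1],uv[0]])
    else:
        for uv in [(410,75),(385,20),(330,262),(330,275),(362,290),(395,305)]: print(uv,C[uv[1],uv[0]])
    im=s['color'][:,:,::-1]
    if n=='top':
        a=cv2.resize(im[150:300,180:330],(600,600),interpolation=cv2.INTER_CUBIC)
        b=cv2.resize(im[150:290,380:540],(686,600),interpolation=cv2.INTER_CUBIC)
    else:
        a=cv2.resize(im[230:370,280:440],(686,600),interpolation=cv2.INTER_CUBIC)
        b=cv2.resize(im[150:290,140:300],(686,600),interpolation=cv2.INTER_CUBIC)
    cv2.imwrite(f'pics/{n}_rack.png',a);cv2.imwrite(f'pics/{n}_reader.png',b)
```

```text
scene [[168.34689883  56.06992582]
 [399.25602468 151.80510721]
 [308.76789546 265.52141535]
 [416.20358319 324.58164952]
 [217.94548884 215.63900044]]
(410, 75) [0.06648073 0.01388138 0.30891767]
(385, 20) [ 0.06179831 -0.07280648  0.41921502]
(330, 262) [0.52431658 0.07593013 0.10774185]
(330, 275) [0.53894616 0.08588665 0.08069234]
(362, 290) [0.53624662 0.16831207 0.0860323 ]
(395, 305) [0.5334561  0.24820538 0.09277232]
top [[672.9694527  389.74210791]
 [315.07794533 475.42005321]
 [320.88540644 253.83377506]
 [195.82590431 250.55584581]
 [446.31030543 257.07906268]]
(212, 231) [0.52643576 0.24146178 0.10363233]
(248, 232) [0.52679123 0.16210814 0.10114001]
(286, 231) [0.53447702 0.07928131 0.08655389]
(436, 245) [ 0.5197326  -0.26547625  0.04512702]
(500, 250) [ 0.51141804 -0.41319373  0.04745944]
(338, 296) [ 0.39859327 -0.0421753   0.01896532]
(330, 158) [ 0.74017904 -0.01635478  0.00475372]
(160, 228) [0.53896059 0.37042088 0.06420384]
(223, 186) [0.6484699  0.23542512 0.04592902]
(610, 300) [ 4.06502395e-01 -6.90448910e-01 -4.41462517e-04]
```

View pics/top_rack.png

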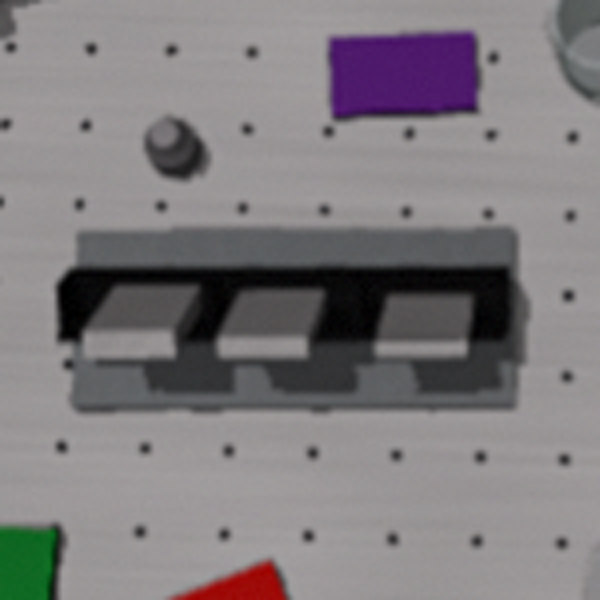

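View pics/top_reader.png

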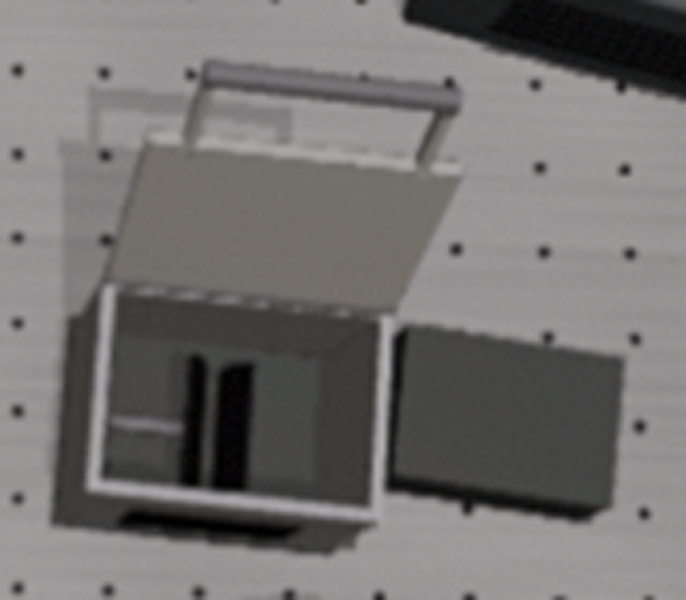

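View pics/scene_rack.png

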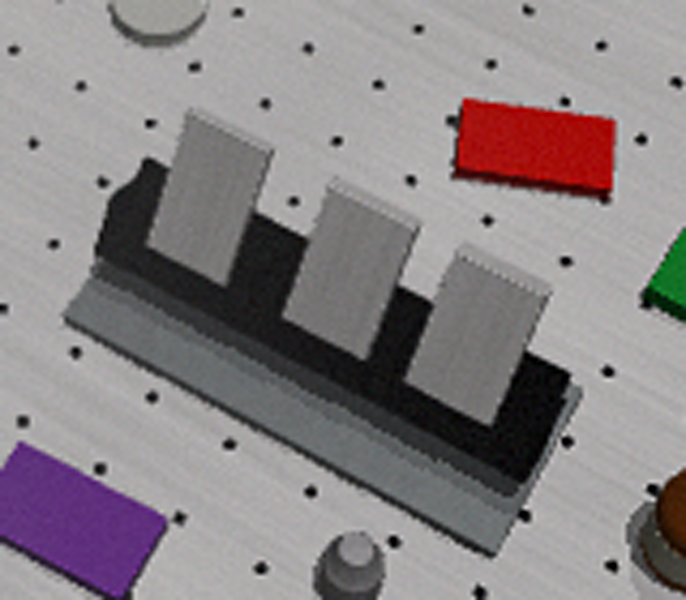

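View pics/scene_reader.png

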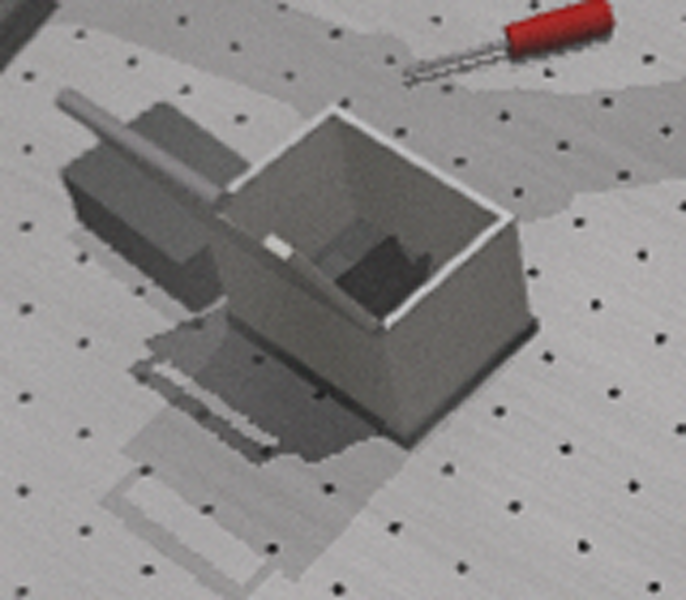

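Run:
```python
from h import *
s=np.load('pics/top0.npy',allow_pickle=True).item()
im=s['color'][:,:,::-1]
C=cloud(s)
# depth noise
print('table z std',C[300:330,300:420,2].std(),C[300:330,300:420,2].mean())
hsv=cv2.cvtColor(im,cv2.COLOR_BGR2HSV)
for (u,v) in [(199,202),(199,208),(250,208),(250,216),(250,224),(212,227),(212,236),(250,246),(200,250),(270,260)]:
    print((u,v),hsv[v,u],C[v,u])
# enlarged crops x8 w/ lanczos
a=cv2.resize(im[200:258,192:262],None,fx=10,fy=10,interpolation=cv2.INTER_CUBIC); cv2.imwrite('pics/r1.png',a)
a=cv2.resize(im[200:258,250:320],None,fx=10,fy=10,interpolation=cv2.INTER_CUBIC); cv2.imwrite('pics/r2.png',a)
a=cv2.resize(im[208:284,388:480],None,fx=8,fy=7.8,interpolation=cv2.INTER_CUBIC); cv2.imwrite('pics/d1.png',a)
a=cv2.resize(im[155:230,400:500],None,fx=8,fy=8,interpolation=cv2.INTER_CUBIC); cv2.imwrite('pics/d2.png',a)
```

```text
table z std 0.08504416685819645 0.007309054371273947
(199, 202) [173   9 110] [ 6.20667676e-01  3.01052998e-01 -1.01772534e-04]
(199, 208) [165   4 119] [0.60522393 0.29966021 0.00106548]
(250, 208) [105  11  95] [0.60521964 0.17348535 0.01282965]
(250, 216) [100  11  69] [0.58611341 0.17285669 0.0099443 ]
(250, 224) [ 8 12 85] [0.55784714 0.16655336 0.04635989]
(212, 227) [ 0 12 84] [0.54188358 0.24832385 0.07526248]
(212, 236) [170   5 144] [0.51300518 0.23841916 0.11407408]
(250, 246) [105  18  56] [0.5129613  0.16921507 0.00845491]
(200, 250) [102  13 100] [0.4998919  0.28769967 0.00970225]
(270, 260) [173   7 152] [0.48070127 0.1201849  0.00715346]
```

View pics/r1.png

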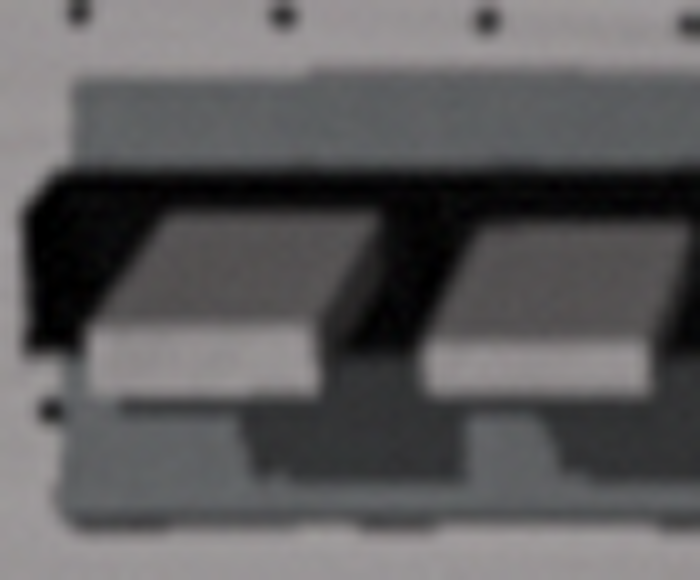

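View pics/r2.png

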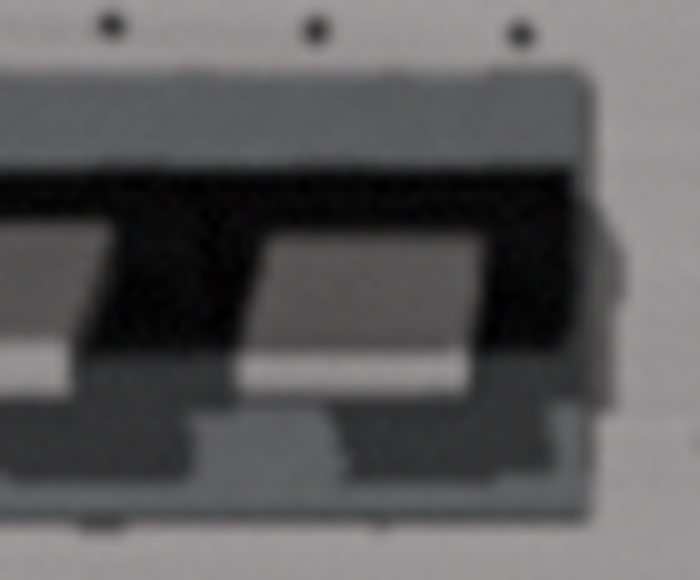

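View pics/d1.png

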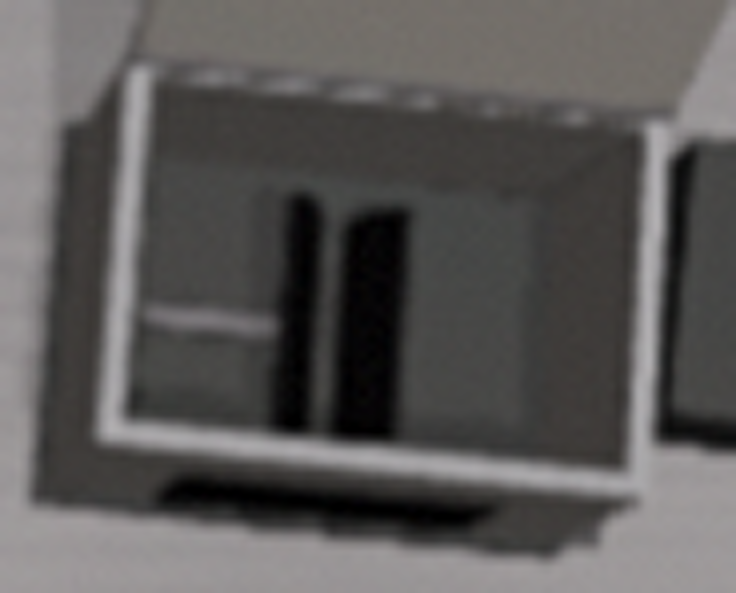

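View pics/d2.png

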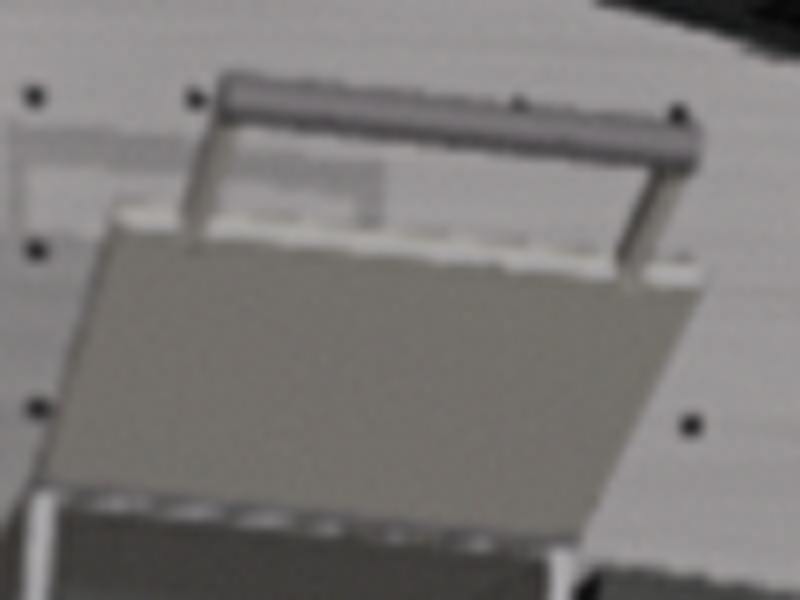

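```bash
cat > m.py <<'E'
from h import *
s=np.load('pics/top0.npy',allow_pickle=True).item()
def cv(p,sx,sy,ox,oy): p=np.array(p,float); return (p+.5)/[sx,sy]-.5+[ox,oy]
from scipy.optimize import brentq
for n,o,st in [('L',(192,200),[(88,325),(320,325),(318,395),(90,395)]),('M',(192,200),[(422,340),(652,340),(650,397),(422,397)]),('R',(250,200),[(236,350),(470,350),(470,395),(236,395)])]:
    p=cv(st,10,10,*o)
    b=onplane(s,p[2:],.108)
    f=lambda t: onplane(s,p[:2],.108+t/2).mean(0)[0]-b.mean(0)[0]-t*.866
    t=brentq(f,-.01,.05); fr=onplane(s,p[:2],.108+t/2)
    print(n,'t',t,'back',b.round(4),'front',fr.round(4))
for z in (0.01,):
  print('base',onplane(s,np.r_[cv([(75,80)],10,10,192,200),cv([(588,70),(585,520)],10,10,250,200),cv([(60,515)],10,10,192,200)],z).round(4))
p=cv([(128,62),(668,118),(640,497),(97,440)],8,7.8,388,208)
r=onplane(s,p,.108); print('rim',r.round(4)); 
ya=np.arctan2(*( -(r[2]-r[3])[:2]*[ -1,1]))
e=r[2]-r[3]; print('front edge len',np.linalg.norm(e),'yaw', np.degrees(np.arctan2(e[0],-e[1])), 'side',np.linalg.norm(r[0]-r[3]),np.degrees(np.arctan2((r[0]-r[3])[1],(r[0]-r[3])[0])))
g=cv([(325,250),(322,420)],8,7.8,388,208);print('foot edge(.026)',onplane(s,g,.026).round(4))
g=cv([(345,250),(334,430)],8,7.8,388,208);print('rib base(.006)',onplane(s,g,.006).round(4))
# floor/box bottom front corners
g=cv([(35,500),(555,555)],8,7.8,388,208);print('front bottom(0)',onplane(s,g,0).round(4))
g=cv([(222,95),(700,148)],8,8,400,155);b=onplane(s,g,.258);print('bar ends(.258)',b.round(4),np.linalg.norm(b[0]-b[1]))
E
python3 m.py
```

```text
L t 0.01610977195113076 back [[0.5081 0.2143 0.108 ]
 [0.5068 0.2645 0.108 ]] front [[0.5207 0.2641 0.1161]
 [0.522  0.2133 0.1161]]
M t 0.01311506909781039 back [[0.5096 0.1415 0.108 ]
 [0.5082 0.1915 0.108 ]] front [[0.5196 0.1911 0.1146]
 [0.5209 0.1408 0.1146]]
R t 0.01034202794541497 back [[0.5123 0.054  0.108 ]
 [0.511  0.1052 0.108 ]] front [[0.5199 0.1051 0.1132]
 [0.5213 0.0541 0.1132]]
base [[0.604  0.2974 0.01  ]
 [0.6132 0.0332 0.01  ]
 [0.5029 0.0306 0.01  ]
 [0.4971 0.2933 0.01  ]]
rim [[ 0.5716 -0.1805  0.108 ]
 [ 0.5594 -0.3298  0.108 ]
 [ 0.4509 -0.3189  0.108 ]
 [ 0.4631 -0.1715  0.108 ]]
front edge len 0.14789024434301454 yaw -4.741122830375615 side 0.10892302132999748 -4.732902901986352
foot edge(.026) [[ 0.536  -0.2516  0.026 ]
 [ 0.484  -0.25    0.026 ]]
rib base(.006) [[ 0.5404 -0.2619  0.006 ]
 [ 0.4844 -0.2577  0.006 ]]
front bottom(0) [[ 0.4615 -0.1698  0.    ]
 [ 0.4485 -0.3243  0.    ]]
bar ends(.258) [[ 0.6325 -0.2029  0.258 ]
 [ 0.6224 -0.3195  0.258 ]] 0.11697678898802492
```

Run:
```python
from m import *
o=np.array([.512,-.250]); a=np.radians(-4.73); X=np.array([np.cos(a),np.sin(a)]);Y=np.array([-X[1],X[0]])
def rd(P): d=P[:,:2]-o; return np.c_[d@X,d@Y]*1000
for z in (.046,.051):
  print(z,rd(onplane(s,cv([(300,195),(288,250),(318,210),(375,210),(410,225),(400,430),(330,430),(275,425)],8,7.8,388,208),z)).round(1))
S=np.load('pics/scene0.npy',allow_pickle=True).item()
# check scene projections: reader rim corners, bar ends, plate corners
def W(x,y,z): p=o+X*x+Y*y; return [p[0],p[1],z]
print('rim in scene',proj(S,[W(-.056,.075,.108),W(-.056,-.075,.108),W(.056,.075,.108),W(.056,-.075,.108)]).round(1))
print('bar',proj(S,[W(.114,.058,.258),W(.114,-.058,.258)]).round(1))
print('M back corners',proj(S,[[.5096,.1415,.108],[.5082,.1915,.108],[.5209,.1408,.1146]]).round(1))
print('crop coords', [( (p-[140,150])*4.2875).round(0) for p in proj(S,[W(-.056,.075,.108),W(-.056,-.075,.108),W(.056,.075,.108),W(.114,.058,.258),W(.114,-.058,.258)])],[((p-[280,230])*4.2875).round(0) for p in proj(S,[[.5096,.1415,.108],[.5082,.1915,.108],[.5209,.1408,.1146]])])
```

```text
L t 0.01610977195113076 back [[0.5081 0.2143 0.108 ]
 [0.5068 0.2645 0.108 ]] front [[0.5207 0.2641 0.1161]
 [0.522  0.2133 0.1161]]
M t 0.01311506909781039 back [[0.5096 0.1415 0.108 ]
 [0.5082 0.1915 0.108 ]] front [[0.5196 0.1911 0.1146]
 [0.5209 0.1408 0.1146]]
R t 0.01034202794541497 back [[0.5123 0.054  0.108 ]
 [0.511  0.1052 0.108 ]] front [[0.5199 0.1051 0.1132]
 [0.5213 0.0541 0.1132]]
base [[0.604  0.2974 0.01  ]
 [0.6132 0.0332 0.01  ]
 [0.5029 0.0306 0.01  ]
 [0.4971 0.2933 0.01  ]]
rim [[ 0.5716 -0.1805  0.108 ]
 [ 0.5594 -0.3298  0.108 ]
 [ 0.4509 -0.3189  0.108 ]
 [ 0.4631 -0.1715  0.108 ]]
front edge len 0.14789024434301454 yaw -4.741122830375615 side 0.10892302132999748 -4.732902901986352
foot edge(.026) [[ 0.536  -0.2516  0.026 ]
 [ 0.484  -0.25    0.026 ]]
rib base(.006) [[ 0.5404 -0.2619  0.006 ]
 [ 0.4844 -0.2577  0.006 ]]
front bottom(0) [[ 0.4615 -0.1698  0.    ]
 [ 0.4485 -0.3243  0.    ]]
bar ends(.258) [[ 0.6325 -0.2029  0.258 ]
 [ 0.6224 -0.3195  0.258 ]] 0.11697678898802492
0.046 [[ 35.4  12.6]
 [ 18.3  14.9]
 [ 31.4   7.1]
 [ 33.2  -9.4]
 [ 29.8 -19.8]
 [-32.1 -20.9]
 [-34.3  -0.9]
 [-34.5  15. ]]
0.051 [[ 34.2  13.6]
 [ 17.2  15.9]
 [ 30.2   8.1]
 [ 32.   -8.3]
 [ 28.6 -18.7]
 [-33.  -19.8]
 [-35.2   0.1]
 [-35.4  15.9]]
rim in scene [[260.  200.2]
 [217.5 173.8]
 [228.6 227.9]
 [185.6 199. ]]
bar [[192.4 196.7]
 [155.5 172.3]]
M back corners [[358.3 270.7]
 [378.3 280.7]
 [355.7 272.5]]
crop coords [array([515., 215.]), array([332., 102.]), array([380., 334.]), array([225., 200.]), array([67., 96.])] [array([336., 174.]), array([421., 217.]), array([324., 182.])]
```

```bash
cat > g.py <<'E'
import sys,json
from h import *
def plan(target,yaw,rows,op,start=None,dec=2):
    o=manip.get_obs()
    p=np.array(o['tcp_pos']);R=np.array(o['ee_rot'])
    psi=np.degrees(np.arctan2(R[1,0],R[0,0]))
    if start is not None: p,psi=np.array(start[0]),start[1]
    d=(np.array(target)-p)/rows; dy=(yaw-psi); 
    turn=round(-dy/rows,1)
    out=[]
    for i in range(rows):
        a=np.radians(psi); Rt=np.array([[np.cos(a),np.sin(a),0],[np.sin(a),-np.cos(a),0],[0,0,-1]])
        want=p+(np.array(target)-p)/(rows-i)
        c=np.round(Rt.T@(want-p)/.05,dec)
        p=p+Rt@c*.05; psi-=turn
        out.append([op,*[float(v)+0. for v in c],turn])
    print(json.dumps([x for r in out for x in r])); print('end',p.round(4),round(psi,1)); return p,psi
def st():
    o=manip.get_obs();R=o['ee_rot'];print('t',o['clock'],'tcp',o['tcp_pos'].round(4),'yaw',np.degrees(np.arctan2(R[1,0],R[0,0])).round(2),'tilt',R[:2,2].round(4),'F',o['contact_force'].round(2),'open',round(o['opening'],4),'q',o['q'].round(2))
E
python3 - <<'E'
from g import *
st()
s0=plan([.38,-.25,.25],54,12,1)
plan([.542,.165,.20],91.5,12,1,s0)
E
```

```text
t 0.1 tcp [ 0.2153 -0.6914  0.1968] yaw 17.3 tilt [-0.0007  0.0019] F [-0.03  0.38 -0.22] open 0.0856 q [ 1.18  0.59  0.05  1.61 -0.03  0.94 -0.03]
[1, 0.48, -0.62, -0.09, -3.1, 1, 0.51, -0.59, -0.09, -3.1, 1, 0.55, -0.57, -0.09, -3.1, 1, 0.57, -0.53, -0.09, -3.1, 1, 0.6, -0.5, -0.09, -3.1, 1, 0.63, -0.47, -0.09, -3.1, 1, 0.66, -0.44, -0.09, -3.1, 1, 0.68, -0.4, -0.09, -3.1, 1, 0.7, -0.36, -0.09, -3.1, 1, 0.71, -0.32, -0.08, -3.1, 1, 0.73, -0.29, -0.09, -3.1, 1, 0.75, -0.24, -0.08, -3.1]
end [ 0.3802 -0.2501  0.2498] 54.5
[1, 0.72, -0.18, 0.08, -3.1, 1, 0.73, -0.14, 0.08, -3.1, 1, 0.74, -0.1, 0.08, -3.1, 1, 0.74, -0.06, 0.08, -3.1, 1, 0.74, -0.02, 0.08, -3.1, 1, 0.74, 0.01, 0.09, -3.1, 1, 0.74, 0.06, 0.08, -3.1, 1, 0.74, 0.09, 0.09, -3.1, 1, 0.73, 0.14, 0.08, -3.1, 1, 0.72, 0.17, 0.09, -3.1, 1, 0.71, 0.21, 0.08, -3.1, 1, 0.7, 0.25, 0.09, -3.1]
end [0.5418 0.165  0.1998] 91.7
```

Request:
drive_tool(plan=[1,0.48,-0.62,-0.09,-3.1,1,0.51,-0.59,-0.09,-3.1,1,0.55,-0.57,-0.09,-3.1,1,0.57,-0.53,-0.09,-3.1,1,0.6,-0.5,-0.09,-3.1,1,0.63,-0.47,-0.09,-3.1,1,0.66,-0.44,-0.09,-3.1,1,0.68,-0.4,-0.09,-3.1,1,0.7,-0.36,-0.09,-3.1,1,0.71,-0.32,-0.08,-3.1,1,0.73,-0.29,-0.09,-3.1,1,0.75,-0.24,-0.08,-3.1], grip_force=20)

```text
clock: 1.3
tcp_pos: [0.3804, -0.2493, 0.2508]
ee_rot: [[0.579, 0.815, -0.0], [0.815, -0.579, 0.0], [-0.0, -0.0, -1.0]]
contact_force: [1.0, 0.3, 0.2]
opening: 0.0857
```

Request:
drive_tool(plan=[1,0.72,-0.18,0.08,-3.1,1,0.73,-0.14,0.08,-3.1,1,0.74,-0.1,0.08,-3.1,1,0.74,-0.06,0.08,-3.1,1,0.74,-0.02,0.08,-3.1,1,0.74,0.01,0.09,-3.1,1,0.74,0.06,0.08,-3.1,1,0.74,0.09,0.09,-3.1,1,0.73,0.14,0.08,-3.1,1,0.72,0.17,0.09,-3.1,1,0.71,0.21,0.08,-3.1,1,0.7,0.25,0.09,-3.1])

```text
clock: 2.5
tcp_pos: [0.5422, 0.1652, 0.2002]
ee_rot: [[-0.032, 1.0, -0.001], [1.0, 0.032, -0.001], [-0.001, -0.001, -1.0]]
contact_force: [0.4, -0.7, -0.3]
opening: 0.0856
```

Request:
drive_tool(plan=[0.75,0.02,-0.14,0.5,0.1,0.75,0,0,0.4,0,0.75,0,0,0.4,0,0.75,0,0,0.4,0,0.75,0,0,0.4,0,0.75,0,0,0,0])

```text
clock: 3.1
tcp_pos: [0.5327, 0.1638, 0.0932]
ee_rot: [[-0.028, 1.0, -0.006], [1.0, 0.028, -0.002], [-0.002, -0.006, -1.0]]
contact_force: [-0.7, -0.1, 0.3]
opening: 0.064
```

Run:
```python
from g import *
st()
s=snap('scene'); im=s['color'][:,:,::-1]
cv2.imwrite('pics/a1.png',cv2.resize(im[170:350,270:470],(667,600)))
```

```text
t 3.1 tcp [0.5327 0.1638 0.0932] yaw 91.61 tilt [-0.0058 -0.0023] F [-0.67 -0.06  0.29] open 0.064 q [-0.07  0.56 -0.43  2.05  0.4   0.61 -0.74]
```

View pics/a1.png

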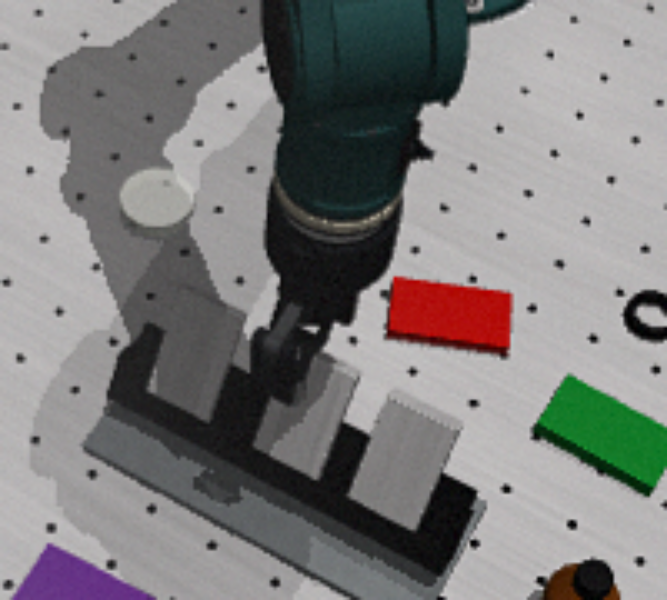

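Request:
drive_tool(plan=[0.5,0,0,0,0,0.5,0,0.06,0,0,0.45,0,0.06,0,0,0.4,0,0.07,0,0,0.37,0,0.07,0,0,0.34,0,0.07,0,0,0.3,0,0.07,0,0,0.3,0,0.07,0,0,0.3,0,0,0,0], grip_force=20)

```text
clock: 4.05
tcp_pos: [0.5593, 0.1656, 0.0958]
ee_rot: [[-0.027, 1.0, 0.0], [1.0, 0.027, 0.0], [0.0, 0.001, -1.0]]
contact_force: [0.0, 0.7, 0.6]
opening: 0.0257
```

Run:
```python
from g import *
st()
s=snap('scene'); im=s['color'][:,:,::-1]
cv2.imwrite('pics/a2.png',cv2.resize(im[170:350,270:470],(667,600)))
```

```text
t 4.05 tcp [0.5593 0.1656 0.0958] yaw 91.57 tilt [0.0005 0.0003] F [0.   0.72 0.64] open 0.0257 q [-0.06  0.58 -0.43  2.    0.39  0.64 -0.72]
```

View pics/a2.png

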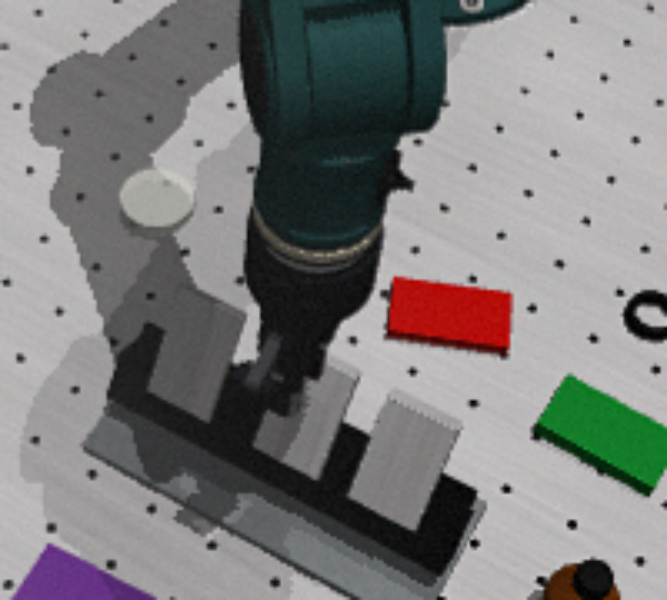

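Run:
```python
from g import *
s=snap('top'); im=s['color'][:,:,::-1]
cv2.imwrite('pics/a3.png',cv2.resize(im[190:270,190:320],(780,480),interpolation=cv2.INTER_CUBIC))
s=snap('scene'); im=s['color'][:,:,::-1]
cv2.imwrite('pics/a4.png',cv2.resize(im[240:340,310:410],(600,600),interpolation=cv2.INTER_CUBIC))
```

```text
(no output)
```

View pics/a3.png

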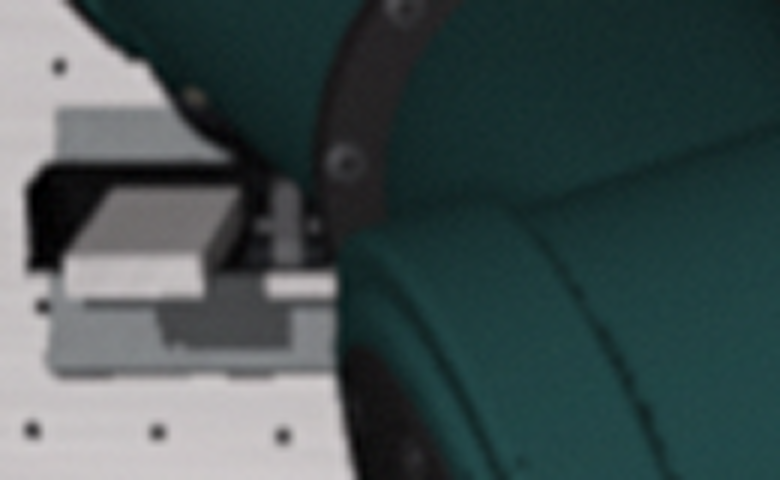

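View pics/a4.png

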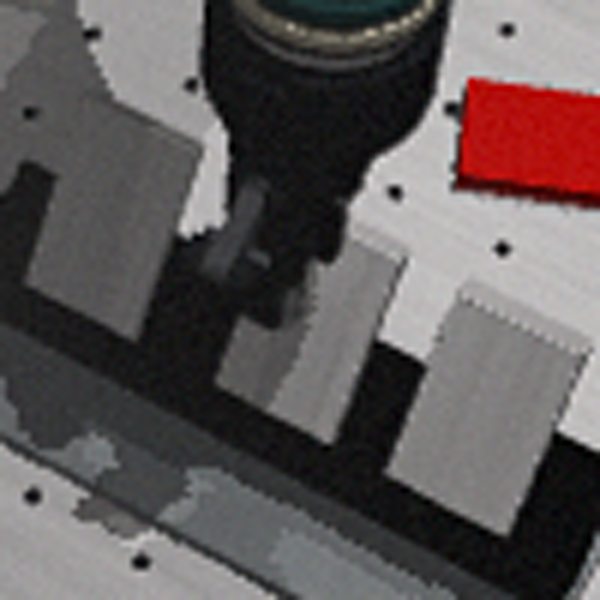

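Request:
drive_tool(plan=[0.3,0,0,-0.4,0,0.4,0,0,-0.6,0,0.75,0,-0.2,-0.1,0,0.75,0,-0.3,0,0,0.75,0,-0.04,0,0,0.75,0,0,0.3,0,0.75,0,0,0.4,0,0.75,0,0,0.4,0,0.75,0,0,0.3,0,0.75,0,0,0,0,0.75,0,0,0,0])

```text
clock: 5.3
tcp_pos: [0.5316, 0.165, 0.0801]
ee_rot: [[-0.028, 1.0, -0.001], [1.0, 0.028, -0.0], [-0.0, -0.001, -1.0]]
contact_force: [-0.0, -0.2, 0.5]
opening: 0.0638
```

Run:
```python
from g import *
st()
s=snap('scene'); im=s['color'][:,:,::-1]
cv2.imwrite('pics/b4.png',cv2.resize(im[240:340,310:410],(600,600),interpolation=cv2.INTER_CUBIC))
```

```text
t 5.3 tcp [0.5316 0.165  0.0801] yaw 91.6 tilt [-0.001  -0.0001] F [-0.03 -0.22  0.47] open 0.0638 q [-0.08  0.58 -0.42  2.06  0.42  0.58 -0.76]
```

View pics/b4.png

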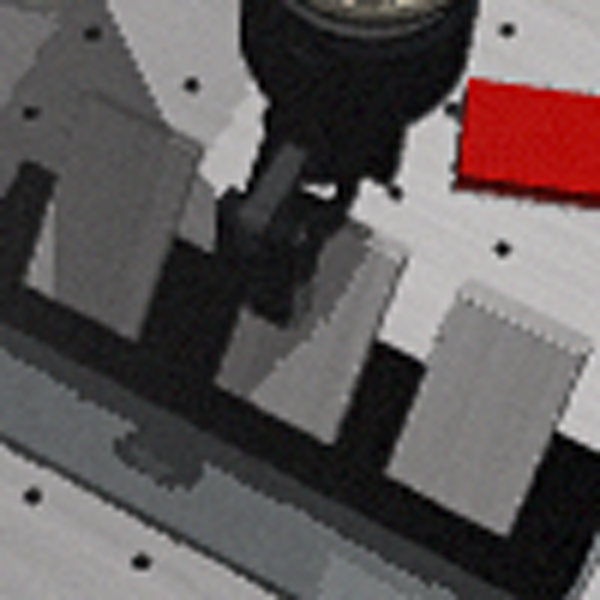

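Request:
drive_tool(plan=[0.55,0,0,0,0,0.55,0,0.1,0,0,0.55,0,0.1,0,0,0.5,0,0.05,0,0,0.5,0,0,0,0])

```text
clock: 5.85
tcp_pos: [0.545, 0.1652, 0.081]
ee_rot: [[-0.027, 1.0, 0.001], [1.0, 0.027, 0.0], [0.0, 0.001, -1.0]]
contact_force: [0.7, 0.2, 0.1]
opening: 0.0427
```

Run:
```python
from g import *
st()
s=snap('scene'); im=s['color'][:,:,::-1]
cv2.imwrite('pics/b5.png',cv2.resize(im[240:340,310:410],(600,600),interpolation=cv2.INTER_CUBIC))
```

```text
t 5.85 tcp [0.545  0.1652 0.081 ] yaw 91.56 tilt [0.001  0.0004] F [0.66 0.22 0.13] open 0.0427 q [-0.07  0.59 -0.42  2.03  0.42  0.6  -0.75]
```

View pics/b5.png

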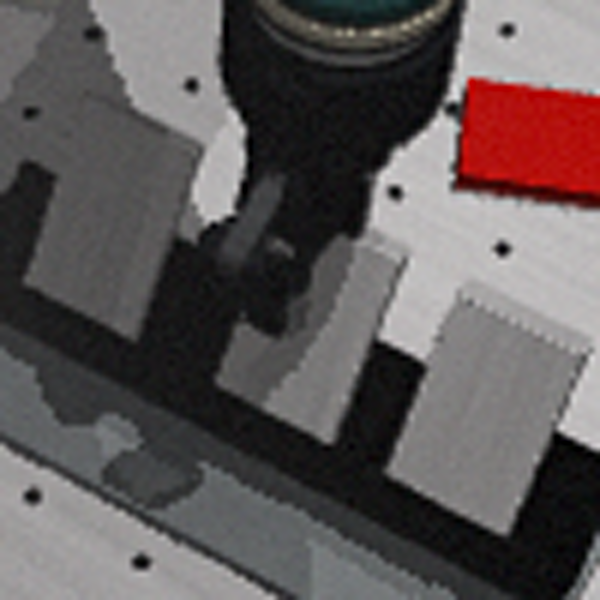

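Run:
```python
from g import *
s=snap('top'); S=snap('scene')
P=[[.545+.021,.165,.083],[.545-.021,.165,.083],[.545,.165,.1]]
print((proj(S,P)-[310,240])*6)
C=cloud(S)
im=S['color'][:,:,::-1]
# dump cloud at finger region
for v in range(275,300,4): print([tuple(C[v,u].round(3)) for u in range(346,372,5)])
im=s['color'][:,:,::-1]
cv2.imwrite('pics/b6.png',cv2.resize(im[190:270,190:320],(780,480),interpolation=cv2.INTER_CUBIC))
```

```text
[[263.17001893 358.60608202]
 [319.9613678  276.28687892]
 [295.22735277 293.51305995]]
[(np.float64(0.474), np.float64(0.094), np.float64(0.003)), (np.float64(0.594), np.float64(0.165), np.float64(0.222)), (np.float64(0.586), np.float64(0.172), np.float64(0.217)), (np.float64(0.561), np.float64(0.171), np.float64(0.184)), (np.float64(0.566), np.float64(0.184), np.float64(0.2)), (np.float64(0.518), np.float64(0.176), np.float64(0.131))]
[(np.float64(0.607), np.float64(0.161), np.float64(0.221)), (np.float64(0.601), np.float64(0.169), np.float64(0.22)), (np.float64(0.574), np.float64(0.167), np.float64(0.182)), (np.float64(0.571), np.float64(0.177), np.float64(0.186)), (np.float64(0.523), np.float64(0.168), np.float64(0.114)), (np.float64(0.517), np.float64(0.178), np.float64(0.115))]
[(np.float64(0.612), np.float64(0.165), np.float64(0.217)), (np.float64(0.608), np.float64(0.173), np.float64(0.219)), (np.float64(0.6), np.float64(0.18), np.float64(0.214)), (np.float64(0.572), np.float64(0.179), np.float64(0.174)), (np.float64(0.526), np.float64(0.171), np.float64(0.105)), (np.float64(
[... 755 characters left out ...]
.float64(0.547), np.float64(0.135), np.float64(0.048)), (np.float64(0.55), np.float64(0.149), np.float64(0.065)), (np.float64(0.578), np.float64(0.174), np.float64(0.129)), (np.float64(0.541), np.float64(0.17), np.float64(0.072)), (np.float64(0.538), np.float64(0.18), np.float64(0.078)), (np.float64(0.536), np.float64(0.191), np.float64(0.085))]
[(np.float64(0.552), np.float64(0.139), np.float64(0.04)), (np.float64(0.553), np.float64(0.152), np.float64(0.055)), (np.float64(0.551), np.float64(0.163), np.float64(0.062)), (np.float64(0.548), np.float64(0.174), np.float64(0.068)), (np.float64(0.543), np.float64(0.184), np.float64(0.071)), (np.float64(0.536), np.float64(0.193), np.float64(0.07))]
```

View pics/b6.png

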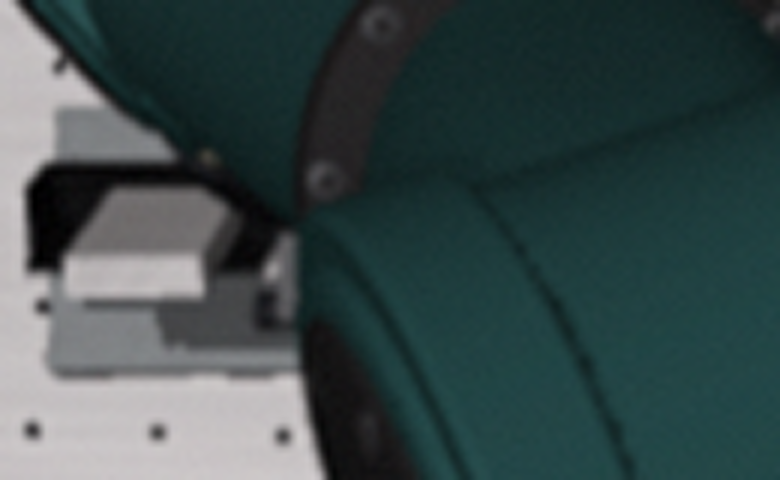

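Run:
```python
from g import *
S=snap('scene'); im=S['color'][:,:,::-1].copy()
C=cloud(S)
c=cv2.resize(im[235:320,320:400],None,fx=7,fy=7,interpolation=cv2.INTER_CUBIC)
c=np.clip(255*(c/255.)**.45,0,255).astype(np.uint8)
for k,P in {'g':[.566,.165,.083],'o':[.58,.165,.083],'m':[.566,.165,.12],'n':[.58,.165,.12]}.items():
    u=(proj(S,P)[0]-[320,235]+.5)*7; cv2.circle(c,(int(u[0]),int(u[1])),4,(0,0,255),1); cv2.putText(c,k,(int(u[0])+4,int(u[1])),0,.5,(0,255,255),1)
cv2.imwrite('pics/b7.png',c)
# points inside gripper finger box
m=(abs(C[...,1]-.165)<.012)&(C[...,0]>.555)&(C[...,0]<.60)&(C[...,2]>.08)&(C[...,2]<.2)
p=C[m]; print(len(p), np.percentile(p[:,2],[1,3,5,10,50]))
h,e=np.histogram(p[:,2],bins=np.arange(.08,.2,.005)); print(h)
```

```text
93 [0.12022051 0.12541275 0.12608958 0.12920947 0.17062015]
[ 0  0  0  0  0  0  0  1  1 11  6  3  2  2  0  1  1 16  9  5  8 24  3]
```

View pics/b7.png

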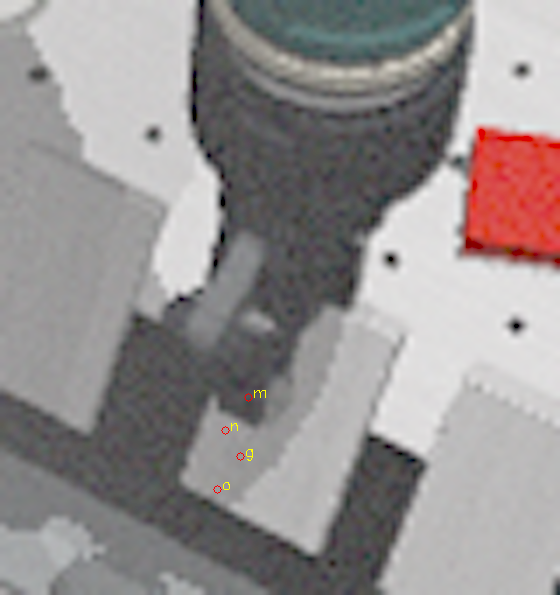

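Request:
drive_tool(plan=[0.5,0,0,-0.5,0,0.3,0,0,-0.5,0,0,0,0.5,-0.5,0,0,0,0.5,0,0,0,0,0,0,0,0,0,0,0,0,0,0,0,0,0])

```text
clock: 6.75
tcp_pos: [0.5922, 0.1664, 0.155]
ee_rot: [[-0.029, 1.0, -0.003], [1.0, 0.029, -0.001], [-0.001, -0.003, -1.0]]
contact_force: [-0.9, 0.0, 0.1]
opening: -0.0
```

Run:
```python
from g import *
st(); t=manip.get_obs()['tcp_pos']
S=snap('scene'); im=S['color'][:,:,::-1].copy()
C=cloud(S)
c=cv2.resize(im[200:310,300:400],None,fx=6,fy=5.4,interpolation=cv2.INTER_CUBIC)
c=np.clip(255*(c/255.)**.45,0,255).astype(np.uint8)
for k in range(0,80,20):
    P=t+[0,0,k/1000]
    u=(proj(S,P)[0]-[300,200]+.5)*[6,5.4]; cv2.circle(c,(int(u[0]),int(u[1])),4,(0,0,255),1); cv2.putText(c,str(k),(int(u[0])+4,int(u[1])),0,.5,(0,255,255),1)
cv2.imwrite('pics/b8.png',c)
```

```text
t 6.75 tcp [0.5922 0.1664 0.155 ] yaw 91.64 tilt [-0.0026 -0.0008] F [-0.87  0.04  0.14] open -0.0 q [-0.01  0.54 -0.48  1.88  0.34  0.8  -0.64]
```

View pics/b8.png

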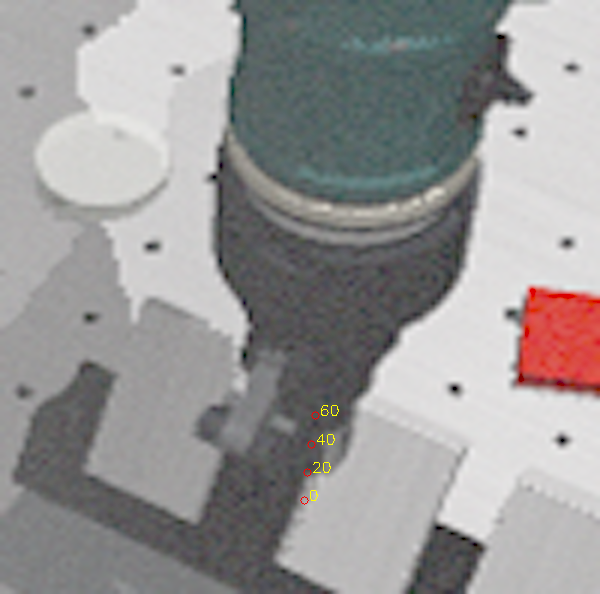

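Run:
```python
from g import *
S=snap('scene'); C=cloud(S); t=manip.get_obs()['tcp_pos']
T=snap('top'); 
for v in range(272,302,2): print(v,[ '%d,%d,%d'%tuple(((C[v,u]-t)*1000).round()) for u in range(336,362,3)])
c=cv2.resize(T['color'][150:260,200:340,::-1],None,fx=5,fy=5,interpolation=cv2.INTER_CUBIC)
c=np.clip(255*(c/255.)**.45,0,255).astype(np.uint8)
u=(proj(T,t)[0]-[200,150]+.5)*5; cv2.circle(c,(int(u[0]),int(u[1])),4,(0,0,255),1)
cv2.imwrite('pics/b9.png',c)
```

```text
272 ['-60,-69,-61', '-63,-63,-59', '45,0,135', '43,6,138', '40,10,136', '30,11,125', '14,9,103', '15,16,109', '-6,13,80']
274 ['-57,-67,-63', '44,-6,122', '48,2,134', '45,7,134', '16,-2,88', '13,3,89', '15,10,97', '16,17,105', '-75,-16,-43']
276 ['55,-6,130', '52,-1,130', '50,4,131', '44,7,126', '21,1,91', '17,5,89', '16,11,93', '6,13,81', '-69,-13,-41']
278 ['57,-4,128', '56,1,130', '52,5,129', '45,7,121', '43,12,123', '21,8,90', '14,11,83', '8,14,77', '-69,-13,-49']
280 ['60,-2,127', '57,2,126', '55,7,127', '53,12,129', '44,13,119', '32,14,103', '6,8,63', '1,12,59', '-67,-11,-53']
282 ['62,-1,123', '61,5,127', '58,9,127', '55,13,127', '43,13,111', '32,14,95', '6,8,56', '-1,11,49', '-64,-9,-55']
284 ['-48,-61,-89', '61,5,120', '61,11,126', '58,15,125', '44,14,106', '30,14,86', '6,9,48', '-1,12,41', '-60,-7,-56']
286 ['-50,-61,-100', '-52,-55,-98', '-55,-48,-96', '56,15,116', '-58,-34,-87', '14,7,50', '6,9,42', '-57,-12,-66', '-58,-5,-61']
288 ['-48,-60,-105', '-49,-53,-100', '-52,-46,-98', '-54,-39,-95', '-56,-33,-91', '-51,-23,-77', '-53,-17,-73', '-55,-10,-70', '-56,-3,-64']
290 ['-44,-57,-106', '-49,-52,-109', '-45,-42,-94', '-50,-37,-96', '-53,-31,-96', '-49,-21,-80', '-51,-15,-77', '-52,-8,-73', '-55,-3,-71']
292 ['-44,-57,-115', '-35,-44,-91', '-44,-42,-101', '-48,-36,-102', '-52,-30,-101', '-47,-20,-86', '-47,-13,-78', '-50,-7,-77', '-52,-1,-74']
294 ['-41,-55,-119', '-30,-41,-90', '-45,-41,-111', '-47,-35,-108', '-48,-28,-103', '-43,-18,-86', '-45,-11,-82', '-49,-6,-83', '-51,1,-80']
296 ['-26,-46,-97', '-31,-41,-100', '-44,-40,-118', '-46,-34,-114', '-41,-23,-97', '-41,-16,-91', '-42,-10,-86', '-45,-4,-85', '-46,3,-80']
298 ['-21,-44,-98', '-32,-42,-112', '-41,-38,-121', '-44,-32,-119', '-37,-21,-99', '-40,-15,-97', '-40,-8,-90', '-43,-2,-88', '-45,4,-86']
300 ['-19,-42,-103', '-34,-42,-124', '-37,-36,-122', '-39,-29,-119', '-35,-20,-104', '-38,-14,-103', '-41,-8,-101', '-41,0,-93', '-43,6,-91']
```

View pics/b9.png

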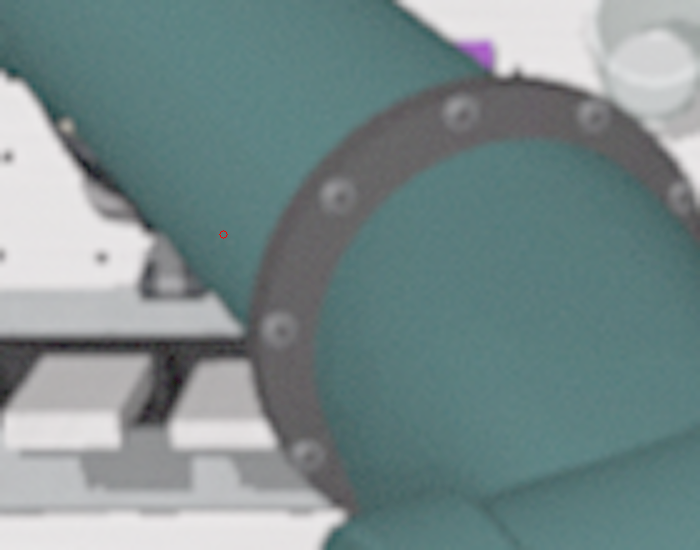

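Request:
drive_tool(plan=[0.75,0,-0.6,0,0,0.75,0,-0.6,0,0,0.75,0,0,0.3,0,0.75,0,0,0.4,0,0.75,0,0,0.4,0,0.75,0,0,0.4,0,0.75,0,0,0.4,0,0.75,0,0,0.1,0,0.75,0,0,0,0])

```text
clock: 7.8
tcp_pos: [0.5335, 0.1648, 0.0548]
ee_rot: [[-0.028, 1.0, -0.002], [1.0, 0.028, -0.001], [-0.001, -0.002, -1.0]]
contact_force: [-0.5, -0.3, 0.3]
opening: 0.0643
```

```bash
cat > look.py <<'E'
from g import *
import sys
st()
n,u0,v0,w,h,f=sys.argv[1],*map(int,sys.argv[2:7])
S=snap(sys.argv[8] if len(sys.argv)>8 else 'scene'); im=S['color'][:,:,::-1]
c=cv2.resize(im[v0:v0+h,u0:u0+w],None,fx=f,fy=f,interpolation=cv2.INTER_CUBIC)
c=np.clip(255*(c/255.)**.5,0,255).astype(np.uint8); cv2.imwrite('pics/'+n,c)
np.save('pics/last.npy',S,allow_pickle=True)
E
python3 look.py c1.png 310 240 100 100 6
```

```text
t 7.8 tcp [0.5335 0.1648 0.0548] yaw 91.61 tilt [-0.0019 -0.0006] F [-0.49 -0.34  0.34] open 0.0643 q [-0.1   0.62 -0.39  2.07  0.45  0.54 -0.79]
```

View pics/c1.png

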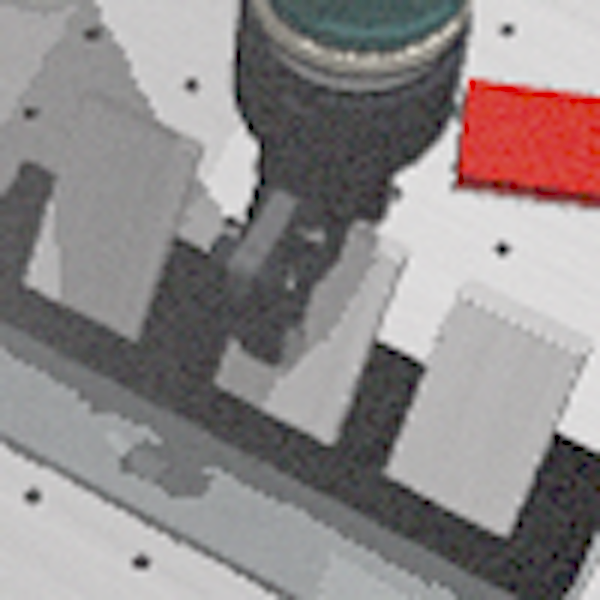

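Request:
drive_tool(plan=[0.75,0,0,0.12,0,0.75,0,0,0.12,0,0.6,0,0,0,0,0.5,0,0.06,0,0,0.5,0,0.06,0,0,0.5,0,0.06,0,0,0.5,0,0.06,0,0,0.5,0,0,0,0])

```text
clock: 8.65
tcp_pos: [0.547, 0.1654, 0.0439]
ee_rot: [[-0.027, 1.0, 0.001], [1.0, 0.027, 0.0], [0.0, 0.001, -1.0]]
contact_force: [0.4, 0.1, 0.4]
opening: 0.0428
```

```bash
python3 look.py c2.png 310 240 100 100 6
```

```text
t 8.65 tcp [0.547  0.1654 0.0439] yaw 91.57 tilt [0.001  0.0005] F [0.37 0.08 0.43] open 0.0428 q [-0.1   0.65 -0.38  2.05  0.46  0.53 -0.79]
```

View pics/c2.png

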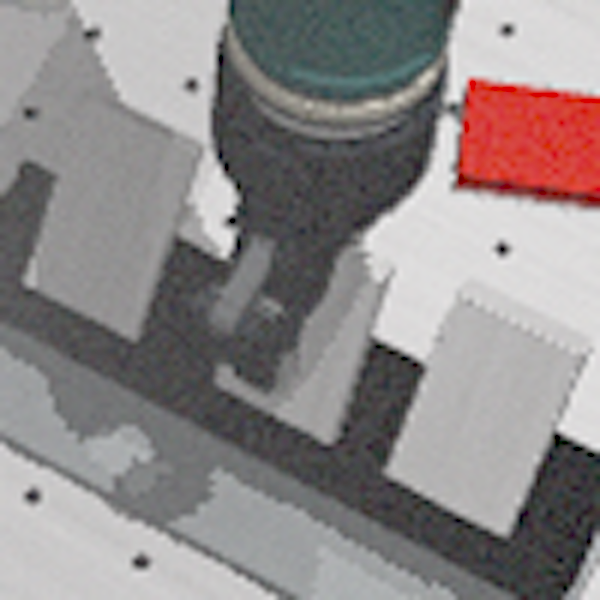

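Request:
drive_tool(plan=[0.5,0,0.05,0,0,0.47,0,0.05,0,0,0.43,0,0.05,0,0,0.39,0,0.05,0,0,0.35,0,0,0,0,0.31,0,0,0,0,0.28,0,0,0,0,0.28,0,0,-0.1,0,0.28,0,0,-0.1,0,0.28,0,0,-0.1,0,0.28,0,0,0,0], grip_force=20)

```text
clock: 9.8
tcp_pos: [0.5568, 0.1658, 0.0598]
ee_rot: [[-0.028, 1.0, 0.002], [1.0, 0.028, 0.001], [0.001, 0.002, -1.0]]
contact_force: [0.6, 0.4, -0.5]
opening: 0.0243
```

```bash
python3 look.py c3.png 310 240 100 100 6
```

```text
t 9.8 tcp [0.5568 0.1658 0.0598] yaw 91.59 tilt [0.0017 0.0006] F [ 0.6   0.37 -0.46] open 0.0243 q [-0.08  0.63 -0.4   2.02  0.44  0.57 -0.76]
```

View pics/c3.png

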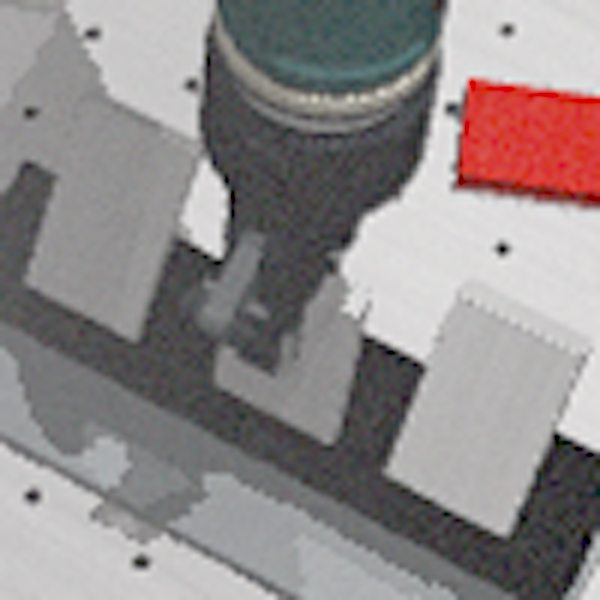

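Request:
drive_tool(plan=[0.22,0,0,0,0,0.16,0,0,0,0,0.1,0,0,0,0,0.05,0,0,0,0,0,0,0,0,0,0,0,0,0,0,0,0,0,0,0], grip_force=20)

```text
clock: 10.55
tcp_pos: [0.5572, 0.1658, 0.059]
ee_rot: [[-0.028, 1.0, 0.002], [1.0, 0.028, 0.001], [0.001, 0.002, -1.0]]
contact_force: [4.1, 0.4, -1.6]
opening: 0.0117
```

```bash
python3 look.py c4.png 310 240 100 100 6
```

```text
t 10.55 tcp [0.5572 0.1658 0.059 ] yaw 91.59 tilt [0.0019 0.0008] F [ 4.11  0.39 -1.57] open 0.0117 q [-0.08  0.63 -0.4   2.02  0.44  0.57 -0.76]
```

View pics/c4.png

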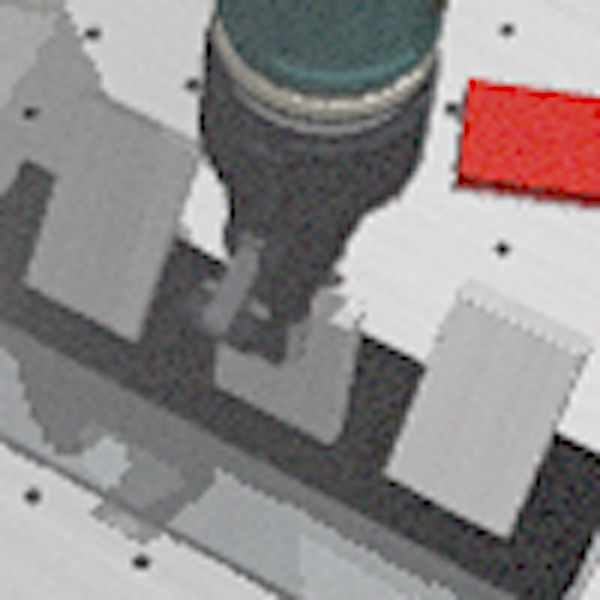

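Request:
drive_tool(plan=[0,0,0,0,0,0,0,0,0,0,0,0,0,-0.1,0,0,0,0,-0.1,0,0,0,0,-0.2,0,0,0,0,-0.3,0,0,0,0,-0.5,0,0,0,0,-0.6,0,0,0,0,-0.6,0,0,0,0,-0.6,0,0,0,0,0,0], grip_force=50)

```text
clock: 11.7
tcp_pos: [0.5582, 0.1673, 0.2141]
ee_rot: [[-0.028, 1.0, 0.008], [1.0, 0.028, 0.003], [0.003, 0.008, -1.0]]
contact_force: [-0.1, 1.4, -1.5]
opening: 0.0111
```

```bash
python3 look.py c5.png 290 160 150 130 5
```

```text
t 11.7 tcp [0.5582 0.1673 0.2141] yaw 91.61 tilt [0.008  0.0028] F [-0.12  1.35 -1.53] open 0.0111 q [ 0.02  0.43 -0.53  1.91  0.28  0.86 -0.62]
```

View pics/c5.png

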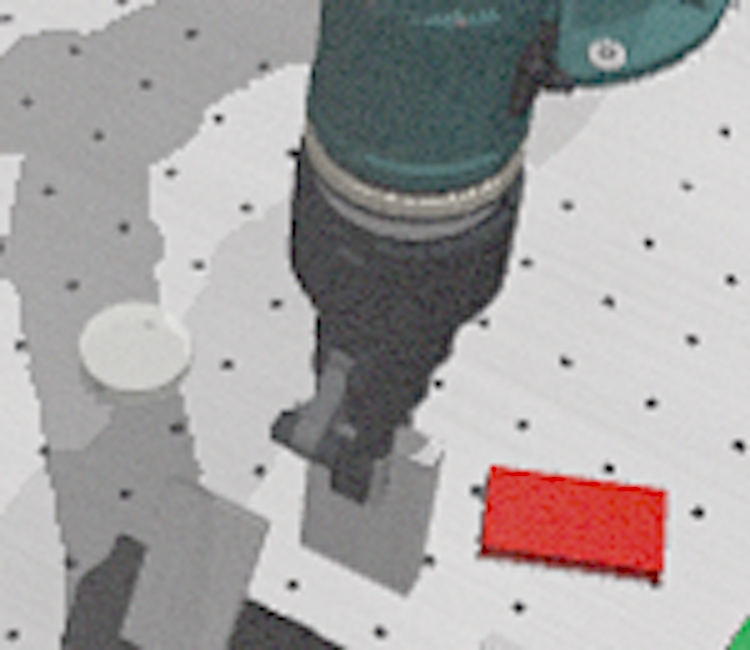

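Run:
```python
from g import *
S=np.load('pics/last.npy',allow_pickle=True).item(); t=manip.get_obs()['tcp_pos']
R,tt=pose(S); c=-R.T@tt
def onx(uv,x,n=np.array([1,.028,0])):
    d=rays(S,uv)@R; p0=np.array([x,t[1],t[2]]); return c+d*(((p0-c)@n)/(d@n))[:,None]
uv=np.array([[303,543],[408,595],[442,455],[436,466]])/5+[290,160]-.4
P=onx(uv,t[0]+.006); print(((P-t)*1000).round(1))
print('plate top edge z', )
C=cloud(S)
pts=[]
for (a,b) in [(330,520),(400,560),(410,520),(420,480),(320,535),(390,580)]:
    u,v=int(a/5+290),int(b/5+160); print(((C[v,u]-t)*1000).round(1))
```

```text
[[  6.5 -19.6 -20.6]
 [  5.2  28.4 -20.1]
 [  5.1  31.8  79.1]
 [  5.2  30.3  71. ]]
plate top edge z
[ 8.1 -7.2  6.9]
[ 7.3 24.3  3.5]
[ 6.3 25.2 31.2]
[ 6.5 26.5 59.2]
[  8.2 -10.7  -6.7]
[  6.9  21.4 -14.2]
```

Run:
```python
from g import *
plan([.508,-.251,.214],-4.7,12,0)
```

```text
[0, -0.69, -0.1, 0.0, 8.0, 0, -0.7, 0.0, 0.0, 8.0, 0, -0.69, 0.09, 0.0, 8.0, 0, -0.68, 0.19, 0.0, 8.0, 0, -0.64, 0.28, -0.01, 8.0, 0, -0.6, 0.37, 0.0, 8.0, 0, -0.54, 0.45, -0.01, 8.0, 0, -0.47, 0.52, 0.0, 8.0, 0, -0.39, 0.58, -0.01, 8.0, 0, -0.31, 0.63, 0.0, 8.0, 0, -0.22, 0.66, -0.01, 8.0, 0, -0.13, 0.69, 0.0, 8.0]
end [ 0.508  -0.251   0.2138] -4.4
```

Request:
drive_tool(plan=[0,-0.69,-0.1,0.0,8.0,0,-0.7,0.0,0.0,8.0,0,-0.69,0.09,0.0,8.0,0,-0.68,0.19,0.0,8.0,0,-0.64,0.28,-0.01,8.0,0,-0.6,0.37,0.0,8.0,0,-0.54,0.45,-0.01,8.0,0,-0.47,0.52,0.0,8.0,0,-0.39,0.58,-0.01,8.0,0,-0.31,0.63,0.0,8.0,0,-0.22,0.66,-0.01,8.0,0,-0.13,0.69,0.0,8.0])

```text
clock: 12.95
tcp_pos: [0.5053, -0.2523, 0.2098]
ee_rot: [[0.997, -0.082, -0.003], [-0.082, -0.997, 0.002], [-0.003, -0.001, -1.0]]
contact_force: [0.1, 0.3, -0.7]
opening: 0.0112
```

```bash
python3 look.py e1.png 150 110 150 130 5; python3 look.py e2.png 380 140 130 130 5 top;python3 - <<'E'
from g import *
plan([.5119,-.2514,.17],-4.7,4,0)
E
```

```text
t 12.95 tcp [ 0.5053 -0.2523  0.2098] yaw -4.72 tilt [-0.003   0.0017] F [ 0.08  0.26 -0.72] open 0.0112 q [ 0.41  0.38 -0.04  1.96  0.02  0.81 -1.29]
t 13.0 tcp [ 0.5036 -0.2608  0.21  ] yaw -5.44 tilt [-0.003  -0.0047] F [-1.01 -5.77 -1.17] open 0.0111 q [ 0.42  0.38 -0.03  1.96  0.02  0.81 -1.29]
[0, 0.04, -0.04, 0.2, -0.1, 0, 0.04, -0.03, 0.2, -0.1, 0, 0.03, -0.04, 0.2, -0.1, 0, 0.04, -0.03, 0.2, -0.1]
end [ 0.512  -0.2516  0.1698] -4.6
```

View pics/e1.png

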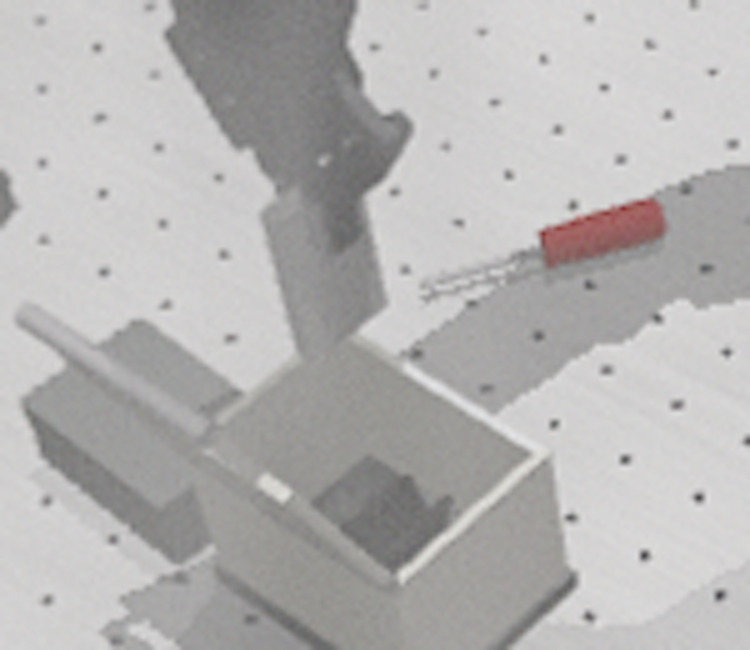

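View pics/e2.png

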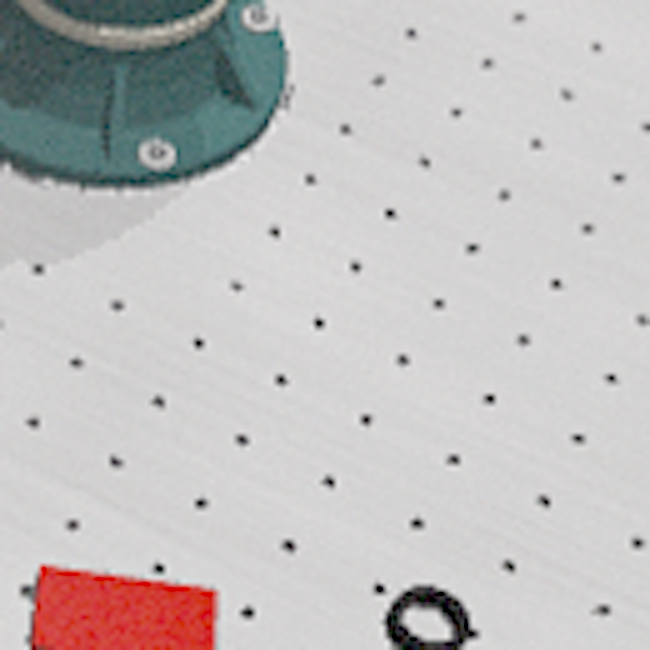

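Request:
drive_tool(plan=[0,0,0,0,0,0,0,0,0,0,0,0,0,0,0])

```text
clock: 13.35
tcp_pos: [0.5071, -0.2498, 0.2104]
ee_rot: [[0.997, -0.074, -0.001], [-0.074, -0.997, 0.001], [-0.001, -0.001, -1.0]]
contact_force: [0.1, 0.2, -1.4]
opening: 0.0113
```

```bash
sed -i 's/sys.argv\[8\] if len(sys.argv)>8/sys.argv[7] if len(sys.argv)>7/' look.py
python3 look.py e3.png 380 140 130 130 5 top
python3 - <<'E'
from g import *
plan([.5119,-.2514,.16],-4.7,4,0)
S=snap('scene');t=manip.get_obs()['tcp_pos'];np.save('pics/ls.npy',S,allow_pickle=True)
C=cloud(S)
for (a,b) in [(290,230),(300,270),(310,330),(340,300),(360,290),(370,250),(325,320)]:
    u,v=int(a/5+150),int(b/5+110); print((u,v),((C[v,u]-t)*1000).round(1))
E
```

```text
t 13.35 tcp [ 0.5071 -0.2498  0.2104] yaw -4.23 tilt [-0.001   0.0014] F [ 0.09  0.22 -1.38] open 0.0113 q [ 0.41  0.38 -0.04  1.96  0.02  0.81 -1.29]
[0, 0.02, 0.0, 0.25, 0.1, 0, 0.03, 0.01, 0.25, 0.1, 0, 0.02, 0.0, 0.26, 0.1, 0, 0.03, 0.01, 0.25, 0.1]
end [ 0.5121 -0.2515  0.16  ] -4.6
(208, 156) [20.3  5.  59.3]
(210, 164) [21.6  6.5 36.9]
(212, 176) [24.5  6.5  1.3]
(218, 170) [3.1 6.7 2.9]
(222, 168) [-9.8  7.1 -1.1]
(224, 160) [-18.6   9.8  18.8]
(215, 174) [14.6  6.7 -0.5]
```

View pics/e3.png

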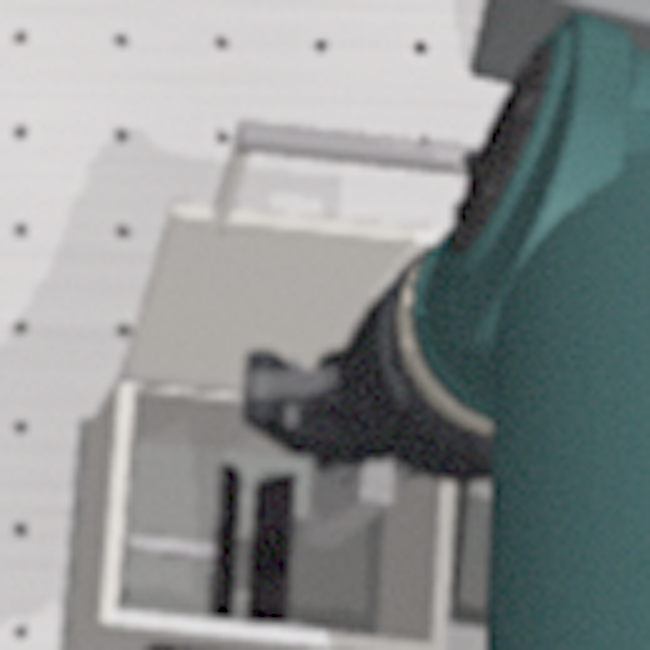

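Request:
drive_tool(plan=[0,0.04,0.03,0.1,0.4,0,0,0,0.35,0,0,0,0,0.45,0,0,0,0,0.45,0,0,0,0,0.45,0,0,0,0,0.45,0,0,0,0,0.35,0,0,0,0,0.1,0,0,0,0,0,0,0,0,0,0,0])

```text
clock: 14.45
tcp_pos: [0.5097, -0.2537, 0.0764]
ee_rot: [[0.996, -0.084, 0.001], [-0.084, -0.996, -0.001], [0.001, 0.0, -1.0]]
contact_force: [0.1, -0.8, -1.5]
opening: 0.0111
```

```bash
python3 look.py f1.png 150 130 150 130 5;python3 look.py f2.png 380 190 120 100 6 top
```

```text
t 14.45 tcp [ 0.5097 -0.2537  0.0764] yaw -4.8 tilt [ 0.0012 -0.0005] F [ 0.08 -0.79 -1.51] open 0.0111 q [ 0.41  0.57 -0.03  2.05  0.04  0.52 -1.31]
t 14.5 tcp [ 0.5099 -0.2539  0.0767] yaw -4.8 tilt [ 0.0018 -0.0008] F [-0.14 -0.13 -0.24] open 0.0109 q [ 0.41  0.57 -0.03  2.05  0.04  0.52 -1.31]
```

View pics/f1.png

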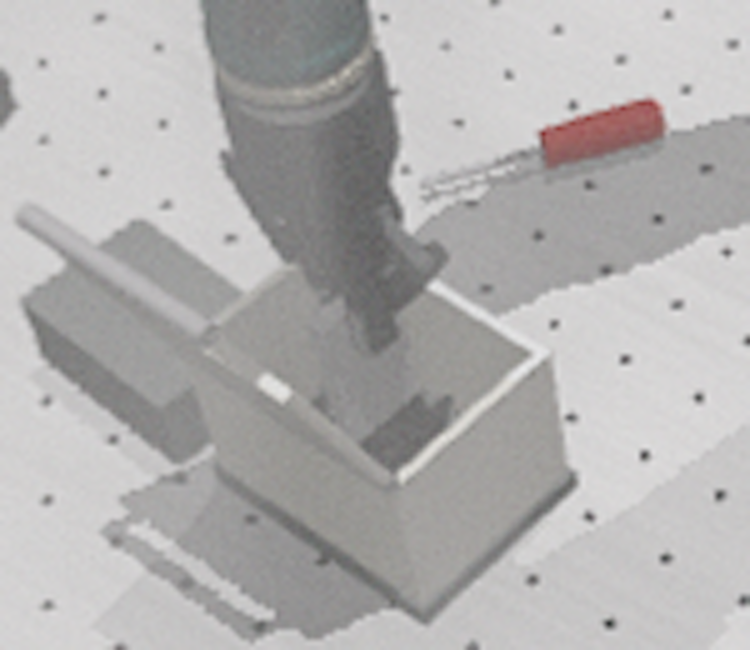

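View pics/f2.png

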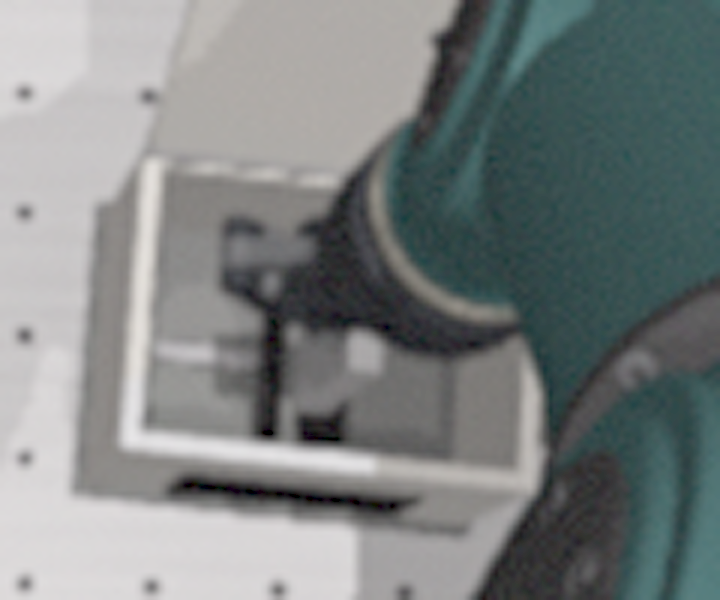

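Request:
drive_tool(plan=[0,0,-0.05,0,0,0,0,0,0,0,0,0,0,0.06,0,0,0,0,0.06,0,0,0,0,0.06,0,0,0,0,0.06,0,0,0,0,0.06,0,0,0,0,0.06,0,0,0,0,0,0,0,0,0,0,0])

```text
clock: 15.55
tcp_pos: [0.5091, -0.251, 0.0577]
ee_rot: [[0.996, -0.084, -0.0], [-0.084, -0.996, 0.0], [-0.0, -0.0, -1.0]]
contact_force: [-0.7, -0.2, -1.4]
opening: 0.0115
```

```bash
python3 -c "
from g import *
st()"
```

```text
t 15.55 tcp [ 0.5091 -0.251   0.0577] yaw -4.81 tilt [-0.0003  0.0001] F [-0.73 -0.17 -1.37] open 0.0115 q [ 0.4   0.59 -0.03  2.06  0.04  0.49 -1.31]
```

Request:
drive_tool(plan=[0,0,0,0.05,0,0,0,0,0.05,0,0,0,0,0.05,0,0,0,0,0.05,0,0,0,0,0.05,0,0,0,0,0.05,0,0,0,0,0,0,0,0,0,0,0])

```text
clock: 16.35
tcp_pos: [0.5102, -0.2505, 0.0428]
ee_rot: [[0.997, -0.083, 0.002], [-0.083, -0.997, 0.0], [0.002, -0.0, -1.0]]
contact_force: [1.6, 2.1, 1.8]
opening: 0.0112
```

Request:
drive_tool(plan=[0,0,0,0.04,0,0,0,0,0.04,0,0,0,0,0.04,0,0,0,0,0,0,0,0,0,0,0])

```text
clock: 16.85
tcp_pos: [0.509, -0.2505, 0.0364]
ee_rot: [[0.997, -0.084, -0.0], [-0.084, -0.997, 0.001], [-0.001, -0.001, -1.0]]
contact_force: [1.9, 2.7, 0.6]
opening: 0.0114
```

```bash
python3 look.py g1.png 150 130 150 130 5;python3 look.py g2.png 380 190 120 100 6 top
```

```text
t 16.85 tcp [ 0.509  -0.2505  0.0364] yaw -4.79 tilt [-0.0005  0.0006] F [1.92 2.73 0.57] open 0.0114 q [ 0.4   0.63 -0.03  2.07  0.04  0.44 -1.32]
t 16.9 tcp [ 0.509  -0.2505  0.0364] yaw -4.79 tilt [-0.0005  0.0006] F [1.43 3.69 0.23] open 0.0111 q [ 0.4   0.63 -0.03  2.07  0.04  0.44 -1.32]
```

View pics/g1.png

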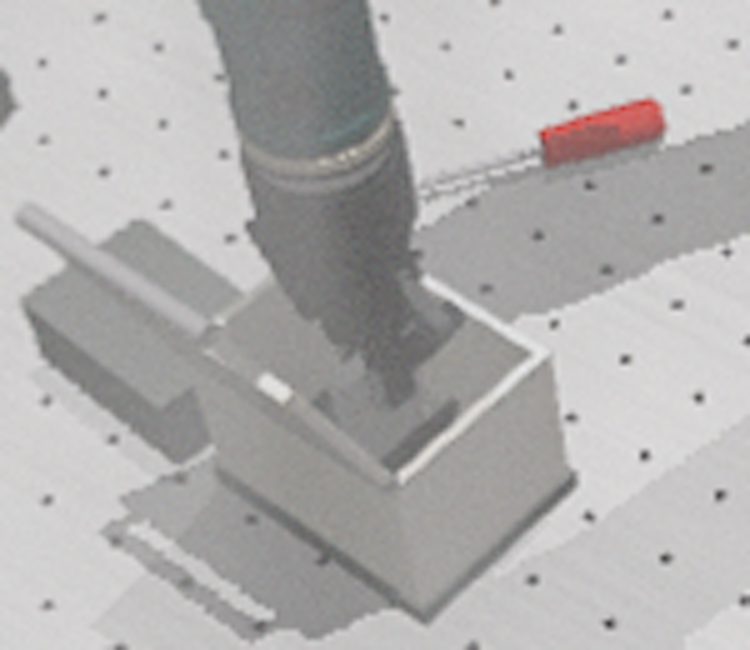

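View pics/g2.png

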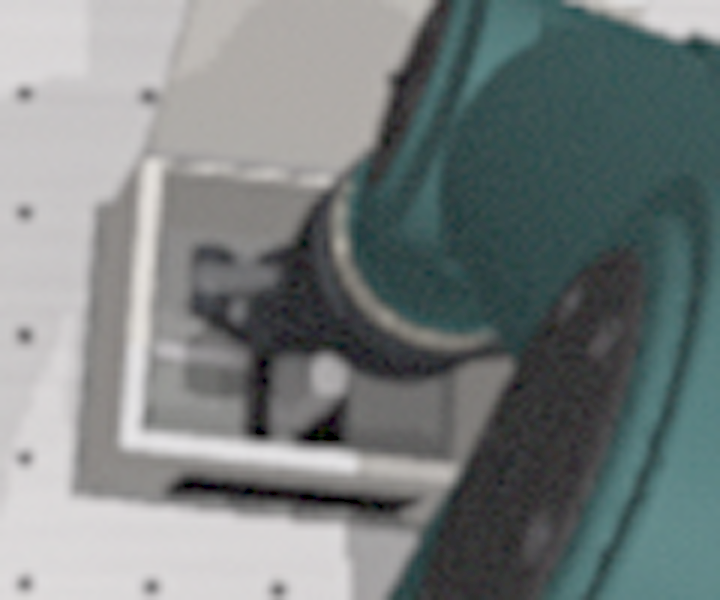

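Request:
drive_tool(plan=[0,0,0,0.04,0,0,0,0,0.04,0,0,0,0,0.02,0,0,0,0,0,0])

```text
clock: 17.35
tcp_pos: [0.5088, -0.2506, 0.0317]
ee_rot: [[0.997, -0.084, -0.001], [-0.084, -0.997, 0.001], [-0.001, -0.0, -1.0]]
contact_force: [0.7, 3.6, 2.8]
opening: 0.0112
```

Request:
drive_tool(plan=[0,0,0,0.03,0,0,0,0,0.03,0,0,0,0,0,0])

```text
clock: 17.65
tcp_pos: [0.5088, -0.2506, 0.0294]
ee_rot: [[0.996, -0.084, -0.001], [-0.084, -0.996, 0.001], [-0.001, -0.0, -1.0]]
contact_force: [-0.3, 5.4, 9.3]
opening: 0.0113
```

Request:
drive_tool(plan=[0,0,0,0.02,0,0,0,0,0,0])

```text
clock: 17.85
tcp_pos: [0.5088, -0.2507, 0.0294]
ee_rot: [[0.996, -0.084, -0.001], [-0.084, -0.996, 0.0], [-0.001, -0.0, -1.0]]
contact_force: [-1.9, 5.1, 16.8]
opening: 0.0115
```

```bash
python3 look.py g3.png 170 150 110 110 6;python3 look.py g4.png 380 190 120 100 6 top
```

```text
t 17.85 tcp [ 0.5088 -0.2507  0.0294] yaw -4.81 tilt [-0.0008  0.0004] F [-1.91  5.12 16.83] open 0.0115 q [ 0.4   0.64 -0.03  2.07  0.04  0.43 -1.32]
t 17.9 tcp [ 0.5088 -0.2506  0.0293] yaw -4.8 tilt [-0.0008  0.0004] F [-1.66  5.04 17.69] open 0.011 q [ 0.4   0.64 -0.03  2.07  0.04  0.43 -1.32]
```

View pics/g3.png

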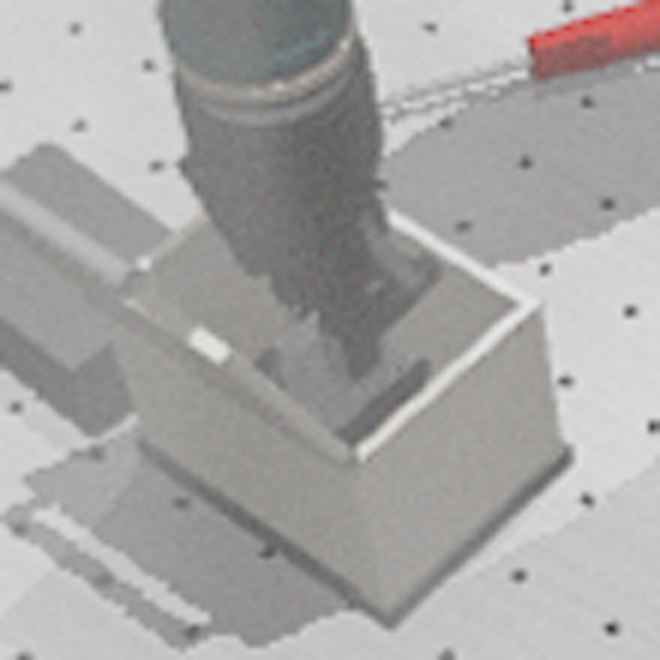

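View pics/g4.png

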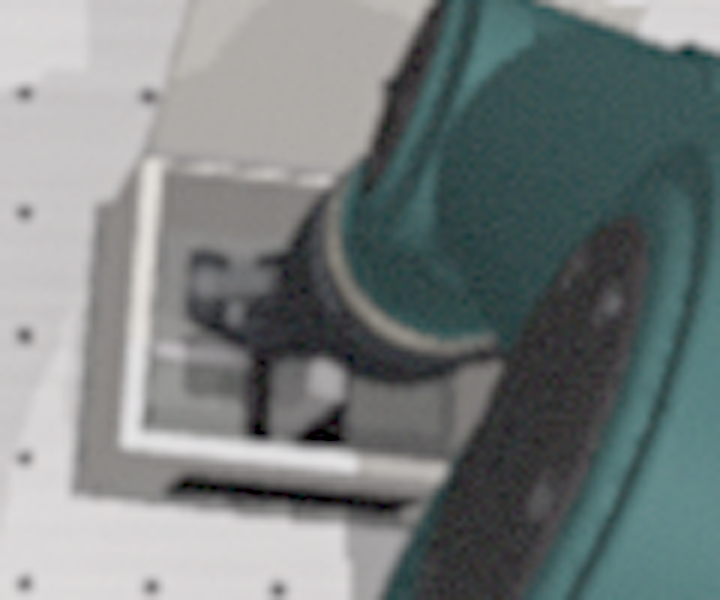

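Request:
drive_tool(plan=[0,0,0,-0.03,0,0,0,0,0,0,0.16,0,0,0,0,0.2,0,0,0,0,0.27,0,0,0,0,0.35,0,0,0,0,0.35,0,0,0,0,0.35,0,0,-0.1,0,0.35,0,0,-0.3,0,0.35,0,0,-0.5,0,0.35,0,0,-0.8,0,0.35,0,0,-0.8,0], grip_force=20)

```text
clock: 19.15
tcp_pos: [0.5088, -0.2509, 0.1564]
ee_rot: [[0.996, -0.084, -0.0], [-0.084, -0.996, 0.0], [-0.0, -0.0, -1.0]]
contact_force: [0.9, -0.0, -0.4]
opening: 0.0295
```

```bash
python3 look.py i1.png 170 120 110 110 6;python3 look.py i2.png 380 190 120 100 6 top
```

```text
t 19.15 tcp [ 0.5088 -0.2509  0.1564] yaw -4.8 tilt [-0.0003  0.0001] F [ 0.93 -0.05 -0.4 ] open 0.0295 q [ 0.41  0.45 -0.04  2.    0.03  0.69 -1.3 ]
t 19.2 tcp [ 0.5133 -0.2529  0.1632] yaw -4.82 tilt [ 0.0112 -0.0048] F [ 1.09 -0.73  2.97] open 0.0297 q [ 0.41  0.44 -0.04  2.    0.03  0.69 -1.3 ]
```

View pics/i1.png

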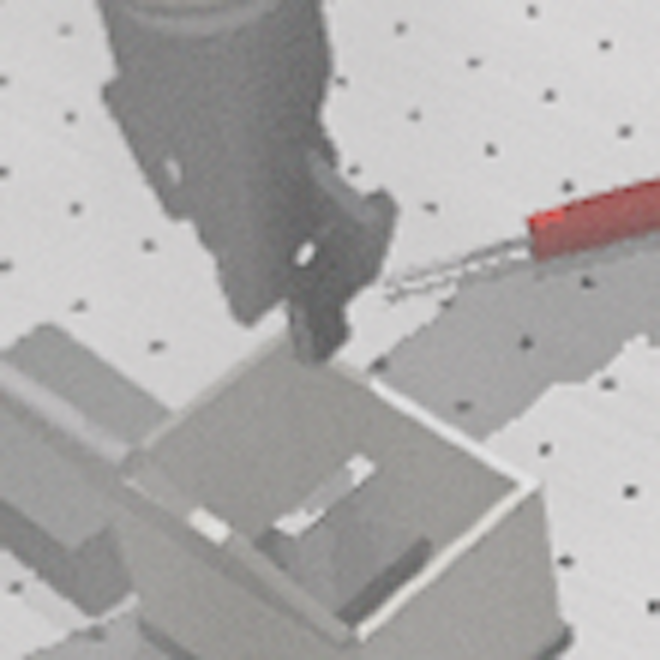

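View pics/i2.png

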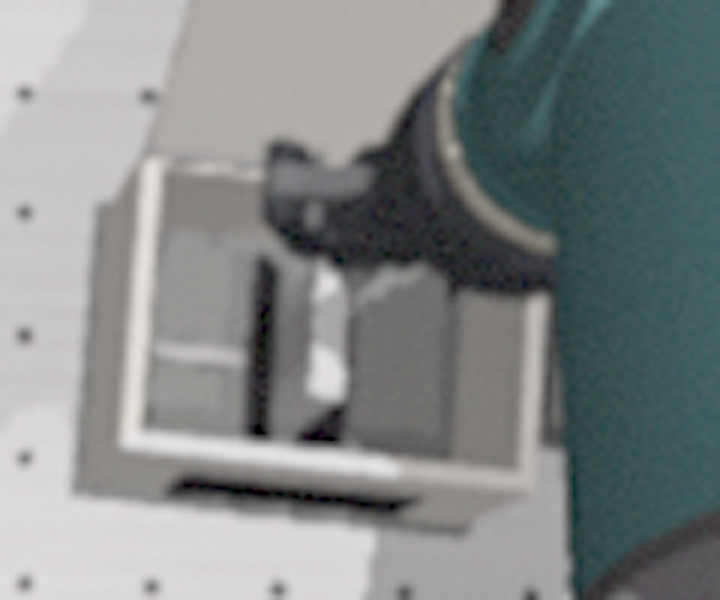

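Run:
```python
from g import *
st()
a=plan([.5088,-.2509,.30],19,3,.5)
plan([.627,-.2605,.30],85.3,8,.5,a)
S=np.load('pics/last.npy',allow_pickle=True).item() # top
p=(np.array([[310,262],[347,262],[347,402],[308,395]])+.5)/6-.5+[380,190]
print(onplane(S,p,.096).round(4))
```

```text
t 19.25 tcp [ 0.5135 -0.253   0.161 ] yaw -4.82 tilt [ 0.0118 -0.005 ] F [ 0.35 -0.47  0.36] open 0.03 q [ 0.41  0.44 -0.04  2.    0.03  0.69 -1.3 ]
[0.5, -0.03, -0.01, -0.93, -7.9, 0.5, -0.03, -0.02, -0.92, -7.9, 0.5, -0.03, -0.02, -0.93, -7.9]
end [ 0.5088 -0.2507  0.3   ] 18.9
[0.5, 0.27, 0.12, 0.0, -8.3, 0.5, 0.25, 0.16, 0.0, -8.3, 0.5, 0.23, 0.19, 0.0, -8.3, 0.5, 0.2, 0.22, 0.0, -8.3, 0.5, 0.16, 0.25, 0.0, -8.3, 0.5, 0.12, 0.27, 0.0, -8.3, 0.5, 0.09, 0.28, 0.0, -8.3, 0.5, 0.04, 0.29, 0.0, -8.3]
end [ 0.6268 -0.2606  0.3   ] 85.3
[[ 0.5358 -0.2438  0.096 ]
 [ 0.5362 -0.2575  0.096 ]
 [ 0.4836 -0.2566  0.096 ]
 [ 0.4858 -0.2423  0.096 ]]
```

Request:
drive_tool(plan=[0.5,-0.03,-0.01,-0.93,-7.9,0.5,-0.03,-0.02,-0.92,-7.9,0.5,-0.03,-0.02,-0.93,-7.9,0.5,0.27,0.12,0,-8.3,0.5,0.25,0.16,0,-8.3,0.5,0.23,0.19,0,-8.3,0.5,0.2,0.22,0,-8.3,0.5,0.16,0.25,0,-8.3,0.5,0.12,0.27,0,-8.3,0.5,0.09,0.28,0,-8.3,0.5,0.04,0.29,0,-8.3,0.5,0,0,0,0])

```text
clock: 20.45
tcp_pos: [0.6236, -0.2583, 0.2932]
ee_rot: [[0.081, 0.997, 0.001], [0.997, -0.081, 0.001], [0.001, 0.001, -1.0]]
contact_force: [-0.7, 0.7, -0.5]
opening: 0.0424
```

```bash
python3 look.py j1.png 120 80 140 130 5;python3 look.py j2.png 380 130 130 130 5 top; python3 -c "
from g import *
S=snap('scene');t=manip.get_obs()['tcp_pos']
print((proj(S,[t,t+[0,0,.04],[.627,-.2605,.258],[.6325,-.2029,.258],[.6224,-.3195,.258]])-[120,80])*5)"
```

```text
t 20.45 tcp [ 0.6236 -0.2583  0.2932] yaw 85.33 tilt [0.0009 0.0008] F [-0.75  0.74 -0.51] open 0.0424 q [ 0.59  0.47 -0.39  1.62  0.19  1.1   0.07]
t 20.5 tcp [ 0.6223 -0.2584  0.2931] yaw 85.15 tilt [-0.0006  0.0006] F [-0.56 -0.25 -0.23] open 0.0426 q [ 0.59  0.46 -0.39  1.62  0.19  1.1   0.07]
[[255.54308766 457.10259927]
 [230.48656319 385.81080608]
 [263.70353992 522.3745796 ]
 [356.10296996 585.58923288]
 [171.30592428 461.76042867]]
```

View pics/j1.png

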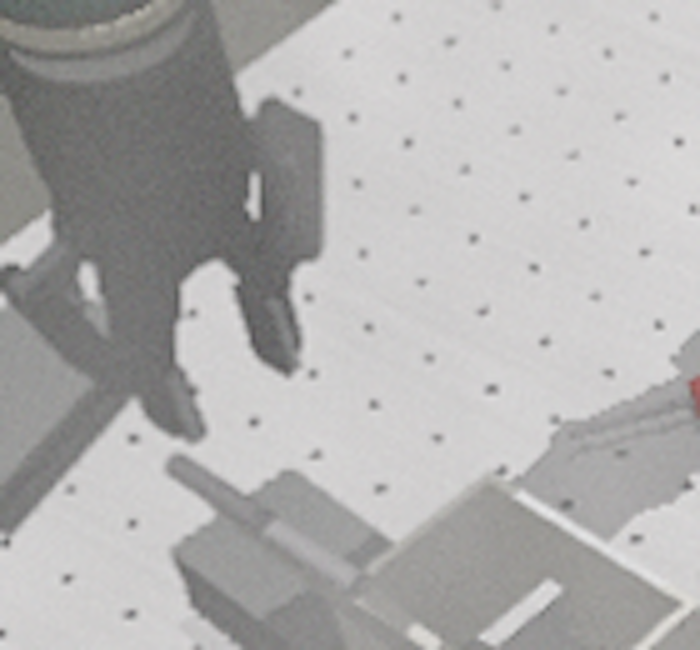

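View pics/j2.png

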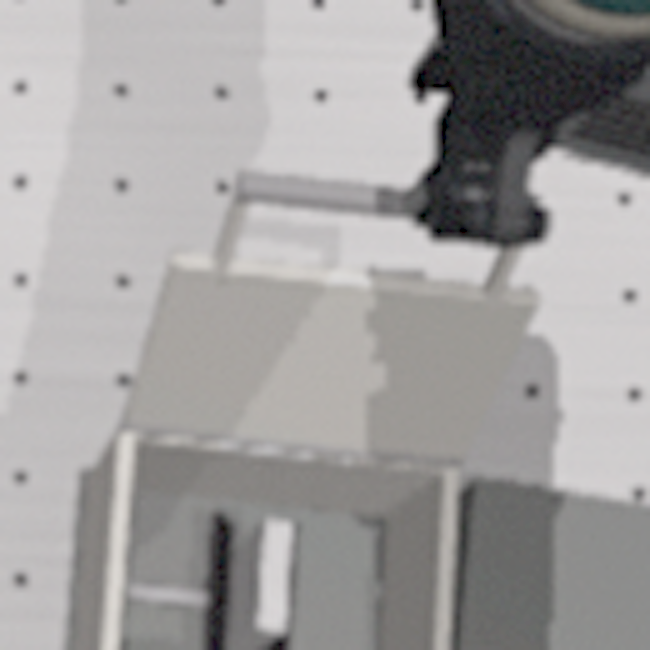

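Request:
drive_tool(plan=[0.5,-0.04,0.08,0,0,0.5,0,0,0.2,0,0.5,0,0,0.3,0,0.5,0,0,0.3,0,0.5,0,0,0.3,0,0.5,0,0,0.3,0,0.5,0,0,0.14,0,0.5,0,0,0,0,0.5,0,0,0,0])

```text
clock: 21.5
tcp_pos: [0.6266, -0.2609, 0.2164]
ee_rot: [[0.082, 0.997, 0.001], [0.997, -0.082, -0.0], [0.0, 0.001, -1.0]]
contact_force: [-0.6, 0.6, -0.4]
opening: 0.0427
```

```bash
python3 look.py k1.png 120 100 120 110 6;python3 look.py k2.png 380 130 130 130 5 top
```

```text
t 21.5 tcp [ 0.6266 -0.2609  0.2164] yaw 85.29 tilt [ 0.0005 -0.    ] F [-0.6   0.56 -0.38] open 0.0427 q [ 0.58  0.54 -0.37  1.69  0.23  0.96  0.04]
t 21.55 tcp [ 0.6269 -0.261   0.2169] yaw 85.29 tilt [ 0.0013 -0.0004] F [-0.11 -0.15 -0.28] open 0.0427 q [ 0.58  0.54 -0.37  1.69  0.23  0.96  0.04]
```

View pics/k1.png

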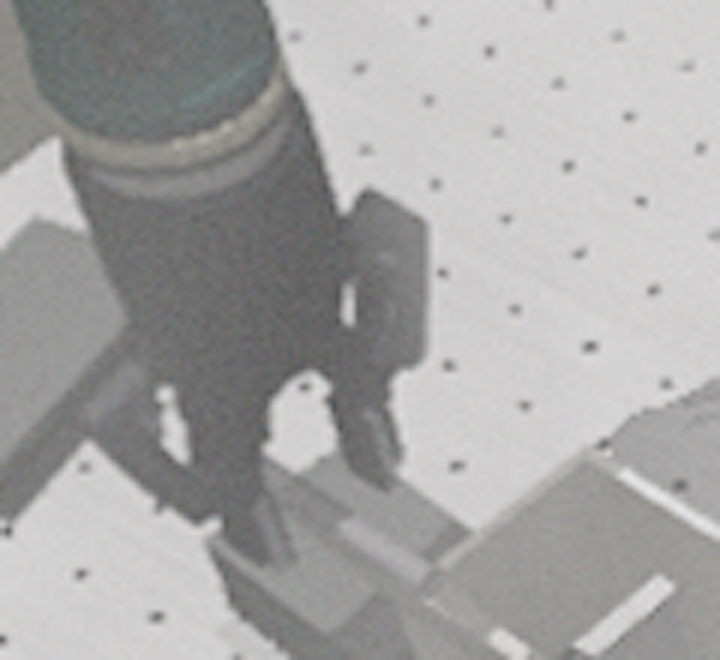

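View pics/k2.png

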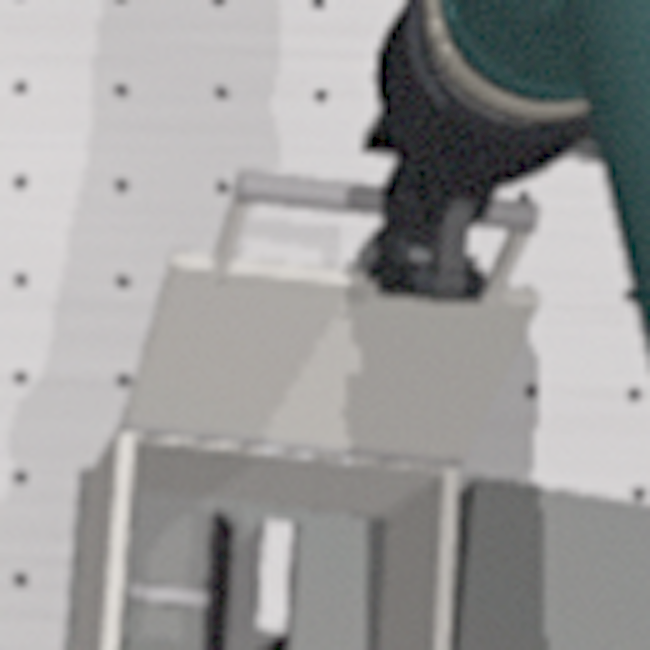

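Request:
drive_tool(plan=[0.5,0,0,0.1,0,0.35,0,0,0,0,0.25,0,0,0,0,0.18,0,0,0,0,0.1,0,0,0,0,0,0,0,0,0,0,0,0,0,0], grip_force=25)

```text
clock: 22.3
tcp_pos: [0.6265, -0.2609, 0.2115]
ee_rot: [[0.082, 0.997, 0.001], [0.997, -0.082, -0.0], [-0.0, 0.001, -1.0]]
contact_force: [0.3, -0.8, 0.5]
opening: 0.0112
```

```bash
python3 look.py l1.png 120 100 120 110 6
python3 - <<'E'
from g import *
# arc from current TCP (angle a0=1.95) about hinge, in reader x direction
X=np.array([.9966,-.0825])
for a in np.linspace(1.95,0,14): print(round(a,2), (157*np.array([-np.cos(a)+np.cos(1.95), np.sin(a)-np.sin(1.95)])).round(1))
E
```

```text
t 22.3 tcp [ 0.6265 -0.2609  0.2115] yaw 85.29 tilt [ 0.0006 -0.0001] F [ 0.33 -0.75  0.49] open 0.0112 q [ 0.58  0.54 -0.37  1.7   0.23  0.95  0.04]
1.95 [0. 0.]
1.8 [-22.4   7. ]
1.65 [-45.7  10.7]
1.5 [-69.2  10.8]
1.35 [-92.5   7.3]
1.2 [-115.     0.5]
1.05 [-136.2   -9.7]
0.9 [-155.7  -22.9]
0.75 [-173.   -38.8]
0.6 [-187.7  -57.2]
0.45 [-199.5  -77.6]
0.3 [-208.1  -99.5]
0.15 [-213.4 -122.4]
0.0 [-215.1 -145.8]
```

View pics/l1.png

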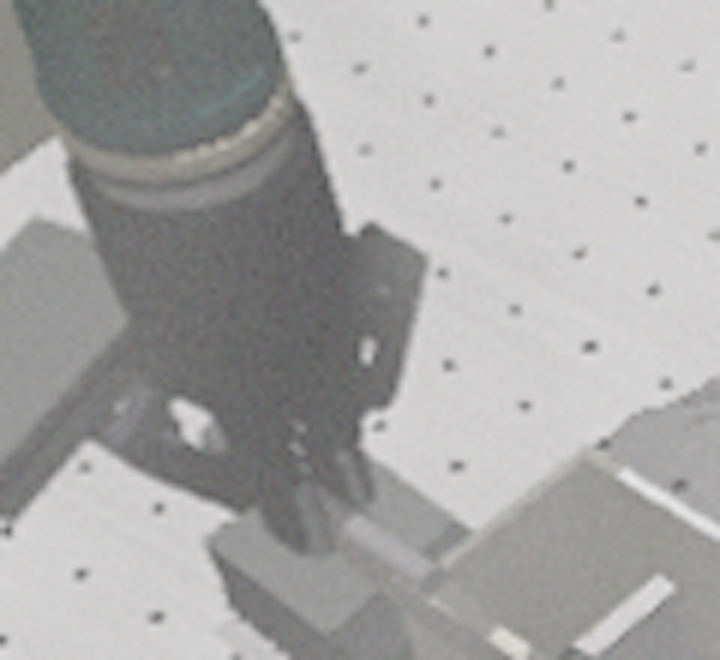

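Run:
```python
import numpy as np
n=36; A=np.linspace(1.95,0,n+1)
P=.157*np.c_[-np.cos(A),np.sin(A)]; P-=P[0]
cur=np.zeros(2);k=0
for c in range(3):
    out=[]
    for i in range(12):
        k+=1; d=np.round((P[k]-cur)/.05,2); cur=cur+d*.05
        out+=[0,0,float(d[0]),float(-d[1])+0.,0]
    print(out, A[k].round(3),(cur*1000).round(1))
```

```text
[0, 0, -0.16, -0.06, 0, 0, 0, -0.16, -0.05, 0, 0, 0, -0.17, -0.04, 0, 0, 0, -0.16, -0.03, 0, 0, 0, -0.17, -0.02, 0, 0, 0, -0.17, -0.02, 0, 0, 0, -0.17, 0.0, 0, 0, 0, -0.17, 0.0, 0, 0, 0, -0.17, 0.02, 0, 0, 0, -0.17, 0.02, 0, 0, 0, -0.17, 0.03, 0, 0, 0, -0.16, 0.04, 0] 1.3 [-100.     5.5]
[0, 0, -0.16, 0.05, 0, 0, 0, -0.16, 0.06, 0, 0, 0, -0.16, 0.07, 0, 0, 0, -0.15, 0.07, 0, 0, 0, -0.15, 0.09, 0, 0, 0, -0.14, 0.09, 0, 0, 0, -0.14, 0.1, 0, 0, 0, -0.14, 0.1, 0, 0, 0, -0.12, 0.12, 0, 0, 0, -0.12, 0.12, 0, 0, 0, -0.12, 0.12, 0, 0, 0, -0.1, 0.14, 0] 0.65 [-183.  -51.]
[0, 0, -0.1, 0.13, 0, 0, 0, -0.09, 0.15, 0, 0, 0, -0.09, 0.15, 0, 0, 0, -0.07, 0.15, 0, 0, 0, -0.07, 0.15, 0, 0, 0, -0.06, 0.16, 0, 0, 0, -0.05, 0.17, 0, 0, 0, -0.04, 0.16, 0, 0, 0, -0.03, 0.17, 0, 0, 0, -0.02, 0.17, 0, 0, 0, -0.02, 0.17, 0, 0, 0, -0.0, 0.17, 0] 0.0 [-215. -146.]
```

Request:
drive_tool(plan=[0,0,-0.16,-0.06,0,0,0,-0.16,-0.05,0,0,0,-0.17,-0.04,0,0,0,-0.16,-0.03,0,0,0,-0.17,-0.02,0,0,0,-0.17,-0.02,0])

```text
clock: 22.95
tcp_pos: [0.5764, -0.2567, 0.2228]
ee_rot: [[0.082, 0.997, 0.001], [0.997, -0.082, -0.0], [-0.0, 0.001, -1.0]]
contact_force: [2.2, -0.2, -3.5]
opening: 0.0108
```

```bash
python3 look.py n1.png 120 100 120 110 6
```

```text
t 22.95 tcp [ 0.5764 -0.2567  0.2228] yaw 85.29 tilt [ 0.0006 -0.0002] F [ 2.25 -0.17 -3.5 ] open 0.0108 q [ 0.62  0.47 -0.39  1.79  0.22  0.92  0.06]
```

View pics/n1.png

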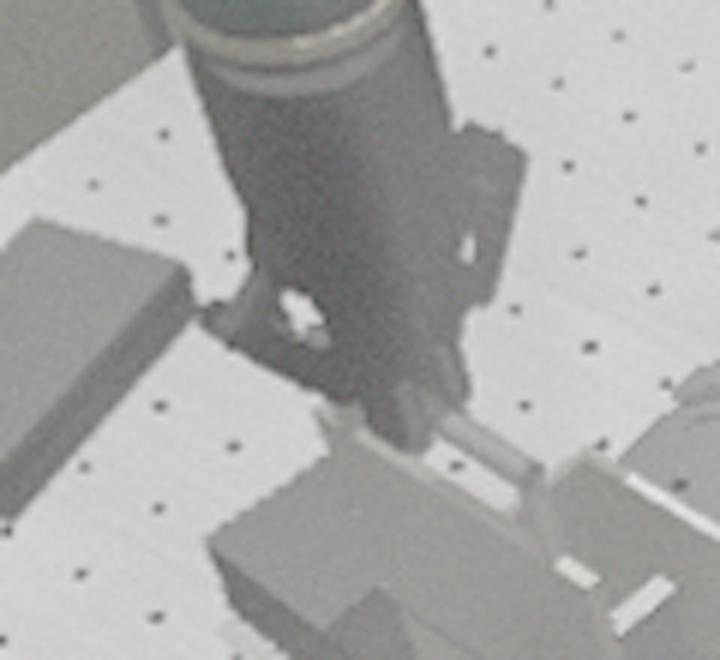

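Request:
drive_tool(plan=[0,0,-0.17,0,0,0,0,-0.17,0,0,0,0,-0.17,0.02,0,0,0,-0.17,0.02,0,0,0,-0.17,0.03,0,0,0,-0.16,0.04,0,0,0,-0.16,0.05,0,0,0,-0.16,0.06,0,0,0,-0.16,0.07,0,0,0,-0.15,0.07,0])

```text
clock: 24.0
tcp_pos: [0.4942, -0.2499, 0.2037]
ee_rot: [[0.082, 0.997, -0.001], [0.997, -0.082, 0.0], [0.0, -0.001, -1.0]]
contact_force: [2.0, 1.0, -1.7]
opening: 0.0108
```

Request:
drive_tool(plan=[0,0,-0.15,0.09,0,0,0,-0.14,0.09,0,0,0,-0.14,0.1,0,0,0,-0.14,0.1,0,0,0,-0.12,0.12,0,0,0,-0.12,0.12,0,0,0,-0.12,0.12,0,0,0,-0.1,0.14,0,0,0,-0.1,0.13,0,0,0,-0.09,0.15,0])

```text
clock: 25.0
tcp_pos: [0.4339, -0.245, 0.1457]
ee_rot: [[0.082, 0.997, -0.0], [0.997, -0.082, 0.0], [0.0, -0.0, -1.0]]
contact_force: [-0.2, 2.3, -1.0]
opening: 0.0106
```

```bash
python3 look.py o1.png 150 80 150 140 5
```

```text
t 25.0 tcp [ 0.4339 -0.245   0.1457] yaw 85.3 tilt [-0.0003  0.0001] F [-0.21  2.25 -0.99] open 0.0106 q [ 0.71  0.41 -0.37  2.15  0.25  0.63  0.09]
```

View pics/o1.png

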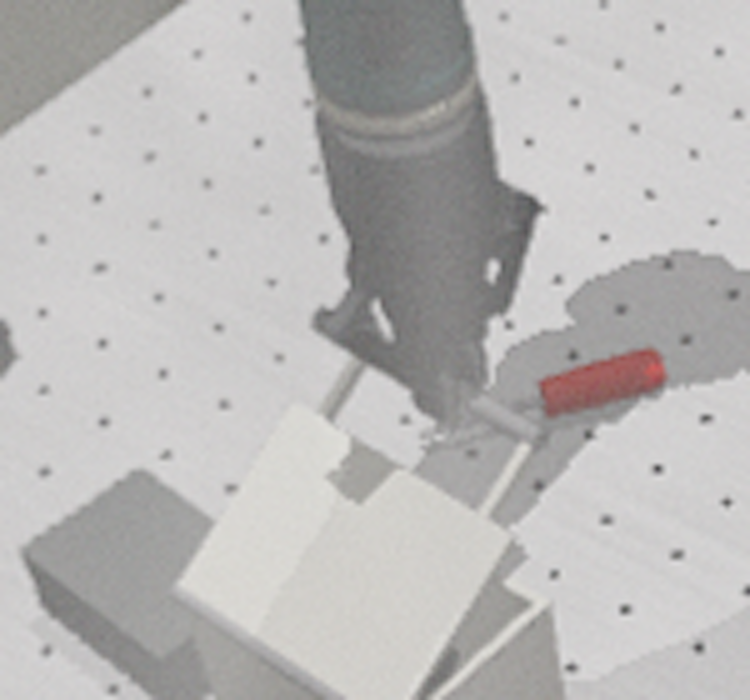

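Request:
drive_tool(plan=[0,0,-0.09,0.15,0,0,0,-0.07,0.15,0,0,0,-0.07,0.15,0,0,0,-0.06,0.16,0,0,0,-0.05,0.17,0,0,0,-0.04,0.16,0,0,0,-0.03,0.17,0])

```text
clock: 25.75
tcp_pos: [0.414, -0.2435, 0.0901]
ee_rot: [[0.082, 0.997, 0.0], [0.997, -0.082, -0.0], [-0.0, 0.0, -1.0]]
contact_force: [0.6, 1.0, -0.5]
opening: 0.0106
```

Request:
drive_tool(plan=[0,0,-0.02,0.12,0,0,0,-0.01,0.1,0,0,0,-0.01,0.08,0,0,0,-0.01,0.06,0,0,0,0,0.05,0,0,0,0,0.04,0,0,0,0,0,0])

```text
clock: 26.45
tcp_pos: [0.4123, -0.2433, 0.0683]
ee_rot: [[0.082, 0.997, 0.001], [0.997, -0.082, -0.0], [-0.0, 0.001, -1.0]]
contact_force: [4.3, 1.1, -1.0]
opening: 0.0108
```

```bash
python3 look.py p1.png 150 100 150 130 5
```

```text
t 26.45 tcp [ 0.4123 -0.2433  0.0683] yaw 85.31 tilt [ 0.0013 -0.0002] F [ 4.31  1.05 -1.03] open 0.0108 q [ 0.66  0.52 -0.28  2.24  0.34  0.42  0.01]
```

View pics/p1.png

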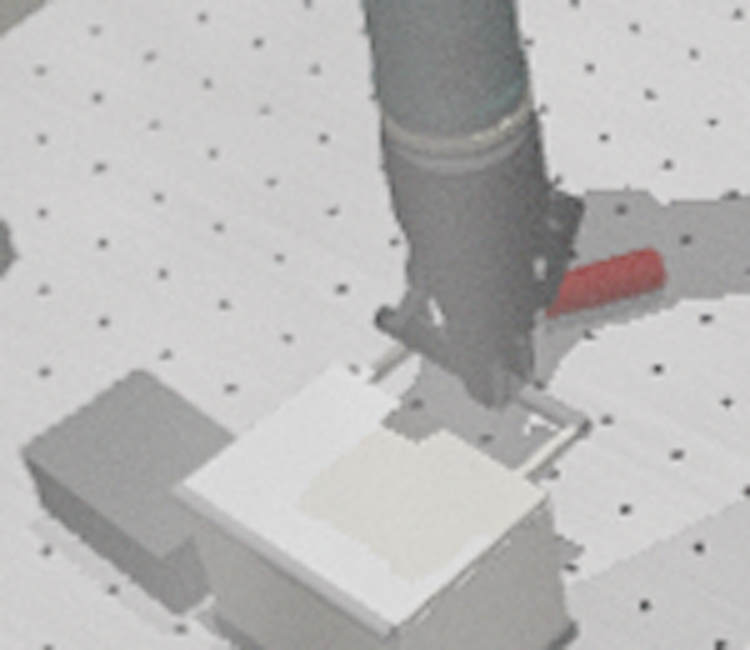

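Request:
drive_tool(plan=[0,0,0,0.02,0,0,0,0,0.02,0,0,0,0,0.02,0,0,0,0,0.02,0,0,0,0,0,0])

```text
clock: 27.0
tcp_pos: [0.4124, -0.2433, 0.0644]
ee_rot: [[0.082, 0.997, 0.002], [0.997, -0.082, -0.0], [-0.0, 0.002, -1.0]]
contact_force: [4.9, 1.8, -0.4]
opening: 0.0111
```

Request:
drive_tool(plan=[0,0,0,0.02,0,0,0,0,0.02,0,0,0,0,0,0])

```text
clock: 27.3
tcp_pos: [0.4125, -0.2434, 0.0625]
ee_rot: [[0.082, 0.997, 0.002], [0.997, -0.082, -0.0], [-0.0, 0.002, -1.0]]
contact_force: [4.6, 2.2, 1.8]
opening: 0.0109
```

Request:
drive_tool(plan=[0,0,0,0.02,0,0,0,0,0.02,0,0,0,0,0,0])

```text
clock: 27.6
tcp_pos: [0.4125, -0.2434, 0.0605]
ee_rot: [[0.082, 0.997, 0.002], [0.997, -0.082, -0.0], [-0.0, 0.002, -1.0]]
contact_force: [5.1, 1.6, 2.2]
opening: 0.0112
```

```bash
python3 look.py q1.png 170 150 110 110 6
python3 - <<'E'
from g import *
S=np.load('pics/last.npy',allow_pickle=True).item(); C=cloud(S)
o=np.array([.512,-.250]);X=np.array([.9966,-.0825]);Y=np.array([.0825,.9966])
d=C[...,:2]-o; rx=d@X; ry=d@Y
m=(abs(rx)<.05)&(abs(ry)<.07)&(C[...,2]>.08)&(C[...,2]<.16)
A=np.c_[rx[m],ry[m],np.ones(m.sum())]; s,_,_,_=np.linalg.lstsq(A,C[...,2][m],rcond=None); print(m.sum(),s, 'slope deg',np.degrees(np.arctan(s[0])), np.median(C[...,2][m]))
E
```

```text
t 27.6 tcp [ 0.4125 -0.2434  0.0605] yaw 85.31 tilt [ 0.0018 -0.0004] F [5.07 1.63 2.18] open 0.0112 q [ 0.65  0.53 -0.27  2.25  0.35  0.4  -0.  ]
1626 [5.22463771e-02 9.23682680e-05 1.14315186e-01] slope deg 2.9907775890177177 0.11441455842774964
```

View pics/q1.png

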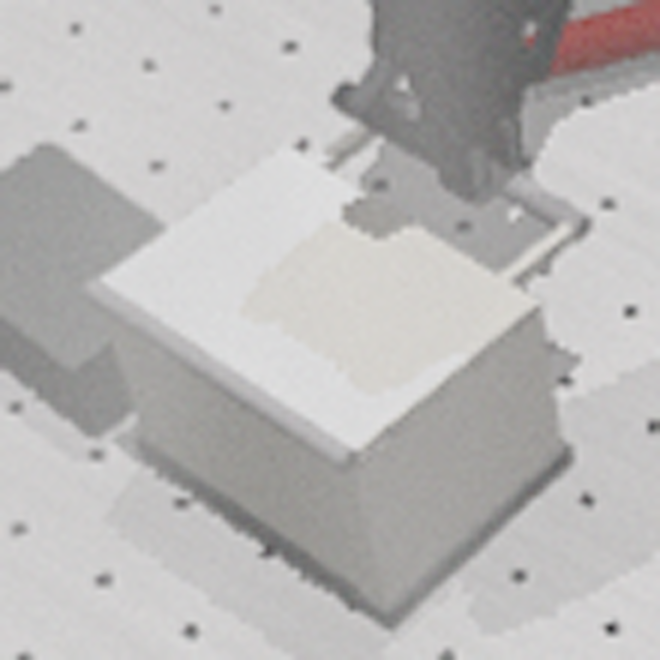

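Request:
drive_tool(plan=[0,0,0,0.03,0,0,0,0,0.03,0,0,0,0,0,0])

```text
clock: 27.95
tcp_pos: [0.4127, -0.2434, 0.0576]
ee_rot: [[0.082, 0.997, 0.002], [0.997, -0.082, -0.0], [-0.0, 0.002, -1.0]]
contact_force: [4.7, 2.0, 2.0]
opening: 0.0108
```

```bash
python3 look.py q2.png 170 150 110 110 6; python3 look.py q3.png 380 190 130 110 6 top
python3 - <<'E'
from g import *
o=np.array([.512,-.250]);X=np.array([.9966,-.0825]);Y=np.array([.0825,.9966])
for n in('scene','top'):
    S=snap(n); C=cloud(S)
    d=C[...,:2]-o; rx=d@X; ry=d@Y
    m=(abs(rx)<.05)&(abs(ry)<.07)&(C[...,2]>.09)&(C[...,2]<.14)
    A=np.c_[rx[m],ry[m],np.ones(m.sum())]; s,_,_,_=np.linalg.lstsq(A,C[...,2][m],rcond=None); print(n,m.sum(),s.round(4))
E
```

```text
t 27.95 tcp [ 0.4127 -0.2434  0.0576] yaw 85.31 tilt [ 0.0022 -0.0005] F [4.67 2.05 1.97] open 0.0108 q [ 0.64  0.53 -0.27  2.25  0.36  0.4  -0.  ]
t 28.0 tcp [ 0.4128 -0.2434  0.0576] yaw 85.32 tilt [ 0.0022 -0.0005] F [5.28 2.22 2.99] open 0.0107 q [ 0.64  0.53 -0.27  2.25  0.36  0.4  -0.  ]
scene 1601 [0.0708 0.0015 0.1133]
top 2227 [ 0.0679 -0.0006  0.1123]
```

View pics/q2.png

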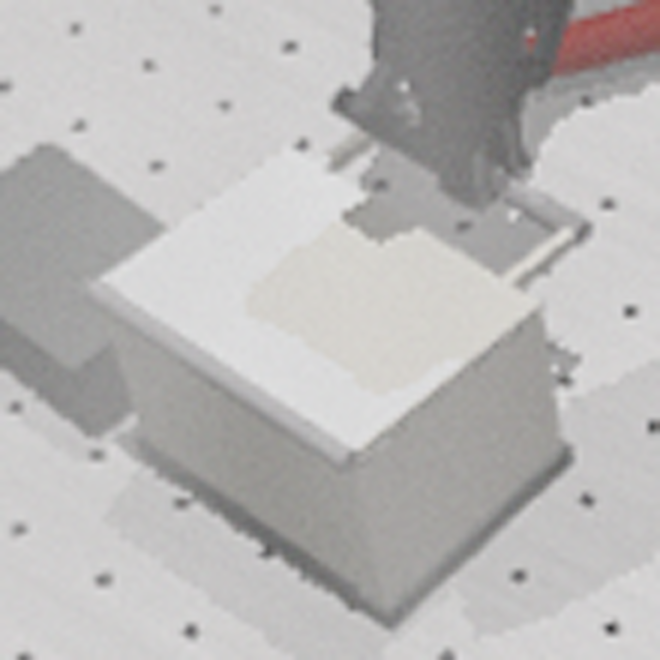

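View pics/q3.png

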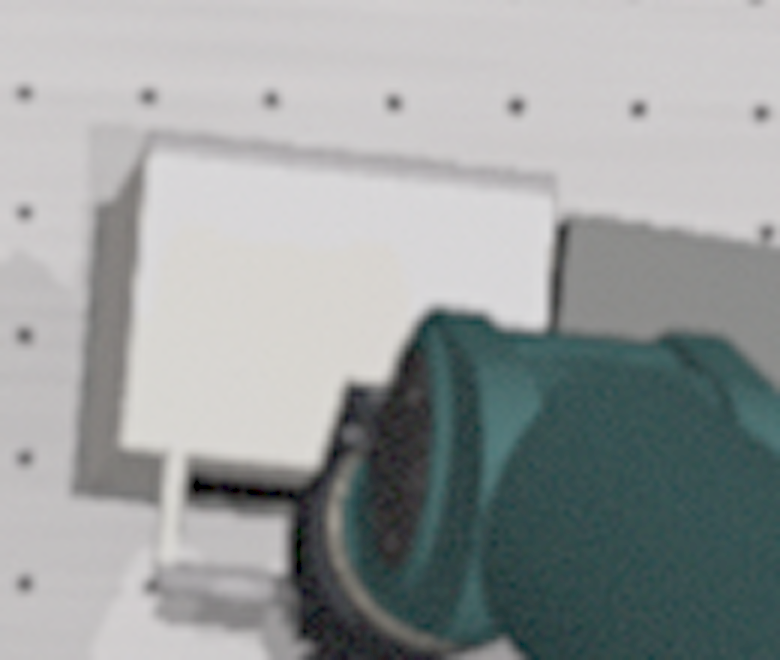

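Request:
drive_tool(plan=[0,0,0,-0.04,0,0,0,0,-0.04,0,0,0,0,-0.04,0,0,0,0,-0.04,0,0,0,0,0,0])

```text
clock: 28.65
tcp_pos: [0.4123, -0.2433, 0.0655]
ee_rot: [[0.082, 0.997, 0.001], [0.997, -0.082, -0.0], [-0.0, 0.001, -1.0]]
contact_force: [5.4, 2.1, -0.3]
opening: 0.0108
```

```bash
cat > lid.py <<'E'
from g import *
st()
o=np.array([.512,-.250]);X=np.array([.9966,-.0825]);Y=np.array([.0825,.9966])
for n in('scene','top'):
    S=snap(n); C=cloud(S)
    d=C[...,:2]-o; rx=d@X; ry=d@Y
    m=(abs(rx)<.05)&(abs(ry)<.07)&(C[...,2]>.09)&(C[...,2]<.14)
    A=np.c_[rx[m],ry[m],np.ones(m.sum())]; s,_,_,_=np.linalg.lstsq(A,C[...,2][m],rcond=None); print(n,m.sum(),s.round(4))
E
python3 lid.py
```

```text
t 28.65 tcp [ 0.4123 -0.2433  0.0655] yaw 85.3 tilt [ 0.0013 -0.0003] F [ 5.37  2.07 -0.26] open 0.0108 q [ 0.65  0.52 -0.28  2.24  0.35  0.42  0.  ]
scene 1648 [0.0196 0.0006 0.1161]
top 2196 [0.0165 0.0003 0.1149]
```

Request:
drive_tool(plan=[0,0,0,-0.02,0,0,0,0,-0.02,0,0,0,0.03,0,0,0,0,0.03,0,0,0,0,0,0,0], grip_force=20)

```text
clock: 29.25
tcp_pos: [0.4121, -0.2433, 0.0667]
ee_rot: [[0.083, 0.997, -0.005], [0.997, -0.083, 0.001], [0.0, -0.005, -1.0]]
contact_force: [0.5, 0.7, -2.0]
opening: 0.0109
```

```bash
python3 lid.py
```

```text
t 29.25 tcp [ 0.4121 -0.2433  0.0667] yaw 85.26 tilt [-0.0046  0.0008] F [ 0.48  0.69 -1.98] open 0.0109 q [ 0.65  0.52 -0.28  2.24  0.34  0.43  0.01]
scene 1661 [0.0119 0.0008 0.1165]
top 2173 [0.0117 0.0013 0.1154]
```

Request:
drive_tool(plan=[0,0,0,0.02,0,0,0,0,0.02,0,0,0,0,0.01,0,0,0,0,0,0,0.16,0,0,0,0,0.18,0,0,0,0,0.22,0,0,0,0,0.3,0,0,0,0,0.38,0,0,0,0,0.38,0,0,0,0])

```text
clock: 30.35
tcp_pos: [0.4153, -0.2437, 0.065]
ee_rot: [[0.082, 0.997, 0.001], [0.997, -0.082, -0.0], [-0.0, 0.001, -1.0]]
contact_force: [0.3, -0.2, -0.0]
opening: 0.0322
```

```bash
python3 lid.py; python3 look.py r1x.png 170 150 110 110 6
```

```text
t 30.35 tcp [ 0.4153 -0.2437  0.065 ] yaw 85.3 tilt [ 0.0014 -0.0004] F [ 0.29 -0.15 -0.  ] open 0.0322 q [ 0.65  0.52 -0.28  2.24  0.35  0.42  0.  ]
scene 1636 [ 3.86e-02 -1.00e-04  1.15e-01]
top 2128 [ 0.0301 -0.0019  0.114 ]
t 30.45 tcp [ 0.4149 -0.2436  0.0649] yaw 85.3 tilt [ 0.0007 -0.0002] F [ 0.49 -0.32  0.66] open 0.0325 q [ 0.65  0.52 -0.28  2.24  0.35  0.42  0.  ]
```

View pics/r1x.png

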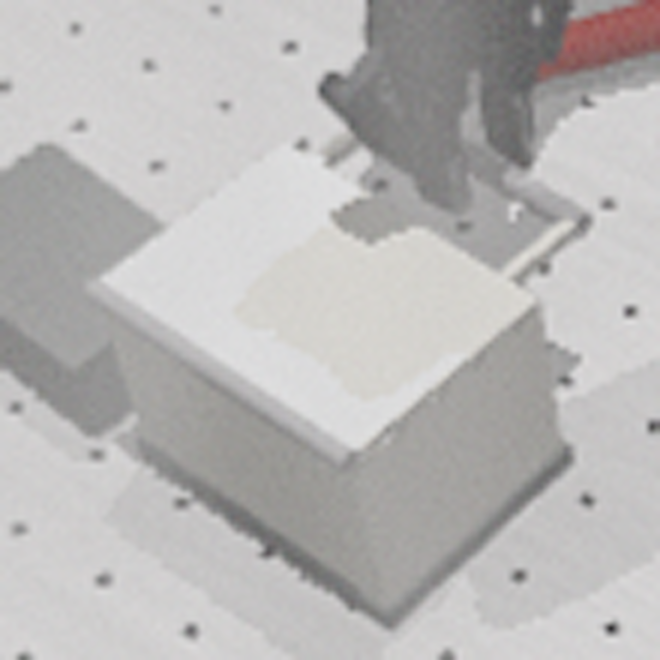

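Request:
drive_tool(plan=[0.38,0,0,-0.1,0,0.38,0,0,-0.2,0,0.38,0,0,-0.4,0,0.38,0,0,-0.6,0,0.38,0,0,-0.8,0,0.38,0,0,-0.8,0,0.38,0,0,-0.3,0,0.38,0,0,0,0])

```text
clock: 31.3
tcp_pos: [0.4164, -0.2443, 0.2282]
ee_rot: [[0.082, 0.997, 0.006], [0.997, -0.082, -0.004], [-0.003, 0.006, -1.0]]
contact_force: [0.3, 0.5, -0.4]
opening: 0.0325
```

```bash
python3 lid.py
python3 - <<'E'
from h import *
for n in('scene','top'): save(snap(n),n+'_end.png')
E
```

```text
t 31.3 tcp [ 0.4164 -0.2443  0.2282] yaw 85.28 tilt [ 0.0061 -0.0038] F [ 0.33  0.48 -0.36] open 0.0325 q [ 0.79  0.27 -0.43  2.1   0.16  0.8   0.18]
scene 1624 [0.0393 0.0007 0.115 ]
top 2370 [ 0.0317 -0.0017  0.114 ]
```

View pics/scene_end.png

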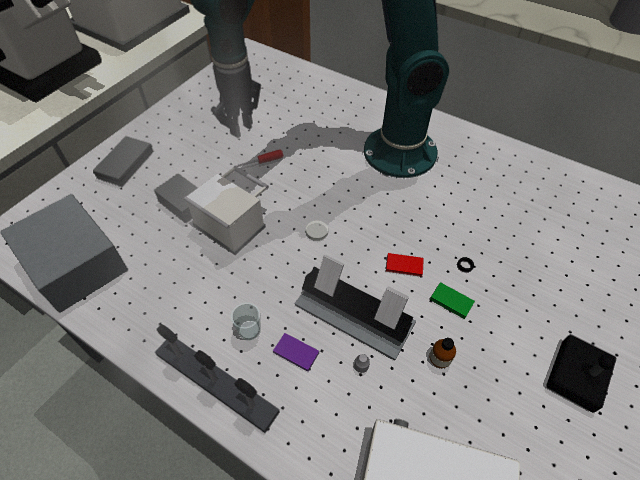

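View pics/top_end.png

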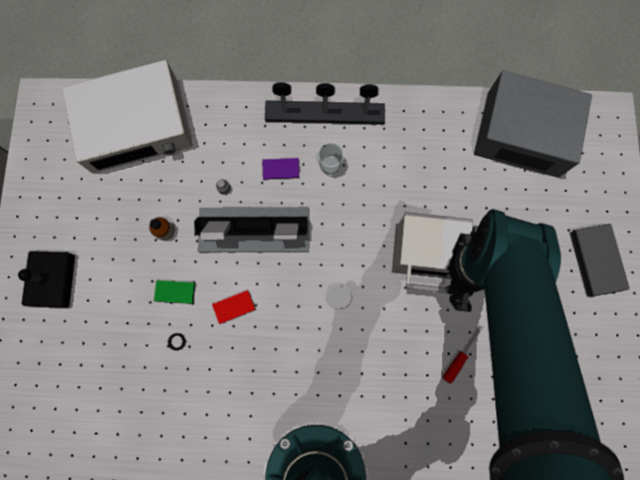

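```bash
python3 -c "
from rig import workorder
print(workorder.close_job())"
```

```text
the job is handed in; nothing more can be done
None
```

I put the 12 mm plate in the reader, eased the lid shut, let go of the bar and handed the job in at about 31 s on the clock.

- **Finding the plate:** I pinched only the middle plate, where it stood; I did not pinch the other two. It read 11.7 mm at 20 N. From the top camera I judged the plates at roughly 16, 13 and 10 mm. With about 1 mm of blur, that makes the middle one the 12 mm plate.
- **Placing it:** The tool cannot tilt, so I stood the plate upright in its bay by pushing it with the fingers, then lifted it straight up. I lowered it into the channel until the force rose to about 17 N with the height no longer changing, backed off, and opened the fingers. Both cameras then showed it standing in the channel with its top below the rim.
- **Closing the lid:** I guided the bar round its arc at about 0.5 rad/s, slower at the end. I first pressed a few millimetres past level, with forces up to about 5 N, then backed up, let go near zero force and withdrew.

**Final checks:** The final pictures show the lid shut and still. The other two plates are in their bays, and the bystander objects and look-alikes look unmoved.

**Checks that disagreed:**
- **Fingertips:** They looked about 30 mm higher than the reported tool position. My first two passes over the plate therefore touched nothing, and I corrected by eye.
- **Lid level:** Depth readings put the shut lid about 0.03 to 0.04 rad past level at the front. I could not tell whether that is the stop giving slightly or a camera error.

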